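# Press the sizing gauge and the secateurs into their case insert

## Robot

A 7-joint arm with a two-finger parallel gripper is mounted at the origin on a cart in front of the work surface, level with it; the furniture and walls round the work are solid. World frame = base frame: x ahead of the robot, y to its left, z up, the work surface at z = 0. Lengths are in m, angles in degrees, forces in N, time in s.
With the tool pointing down it reaches from about 0.4 to 0.85 m from the base axis. Payload 6.9 kg.
Tool frame: the origin (TCP) lies midway between the tips of the shut fingers; the grasp point (between the pads) lies manip.grasp_offset behind it (manip.grasp_offset is the distance from the TCP to the grasp point, in m); z points along the fingers, y is the direction in which the jaws open and shut (so a half turn about z gives the same grasp; the last joint's range is limited). The gripper opens to 85 mm and grips with 20 to 120 N. Pads are 22 mm wide; open, the fingers measure 114 mm over their backs; the gripper's body (76 mm by 85 mm) begins 54 mm behind the grasp point. The pads swing forward as they close: fully open they stand 13 mm farther back than shut.
Start: joints at [78.524, 29.078, -13.613, 85.955, 7.202, 65.827, -8.869], TCP at [0.188, -0.596, 0.231] pointing down, gripper open.
Joint ranges: [-176.47, 176.47], [-13.61, 117.27], [-81.72, 77.17], [0.22, 143.17], [-87.28, 267.28], [10, 112.55], [-165.47, 165.47]. Speed limits (degrees/s): [136.94, 136.94, 180, 180, 180, 180, 180].

## Interface

Orientations are given as a 3x3 rotation matrix whose columns are the frame's x, y, z axes.
In Python, from plant import manip gives the robot as it stands.
- The arm moves only by the tool apply_moves, never from a script. Its argument "series" is a list that holds one entry, the list of rows, each a list of 7 numbers: the turn, a rotation vector about the tool's x, y, z in units of 2 pi rad (1.0 is 2 pi rad), then the shift along the tool's x, y, z in units of 1 m (1.0 is 1 m), then the opening, from 0 (shut) to 1 (fully open). In form: [[[rx, ry, rz, tx, ty, tz, grip], ...]]. A call has 1 to 5 rows; each row is the pose to reach, as a shift and turn from the pose measured when the call began, along the tool's axes at that moment, turning the shorter way round; what a row does not reach only later rows make up. A row lasts 1/8 s, in which the tool goes at most 62.5 mm and 10.7 degrees, less where a joint would pass 70% of its speed; a pose out of reach is approached as far as the arm can. A call with a number of a shift or a turn outside -1 to 1 is refused whole. A call with a gripper value outside its range is refused whole. The fingers move at their own pace and stop on an object; "newtons" is the grip in N (left out, the last holds). Time passes only in rows, so rows that repeat a pose let the fingers close. It gives the time, the measured TCP pose, the force and the opening at its end, in the units of the state.
- manip.get_obs(): the state, without advancing time (a new reading comes with each control period).
- manip.get_image(name): name is "scene" or "top"; returns the picture (420x560x3 uint8, blue, green, red); there is no depth.
- manip.calibration(name): a dict with "intrinsics" (3x3 intrinsics, pixels), "rvec" (rotation vector, rad) and "tvec" (3), from world to camera coordinates, as OpenCV has them. Camera axes: x right, y down, z forward; pixel columns grow to the right and rows downward; lengths in m; the calibration is good to about 2 mm. A picture is of the moment at which its call begins. calibration takes no time and is no camera call.
- manip.sign_off(): hands the job in, once; it reports no verdict.
The state is a dict: "clock": time; "q": joint angles; "qvel": joint speeds; "effort": joint torques, N m; "tool_pos": TCP position; "orientation": TCP orientation; "wrist_force": force on the tool from outside, world axes, zero at the start; "wrist_torque": the same for the moment, N m; "opening": finger opening in m.
Only numpy, scipy, OpenCV 4.12 (cv2) and the standard library are available. Lean on these libraries where they do the work, as an engineer would, in place of code of your own. Each camera call takes 0.05 s, during which the arm holds its last target.

## Task

Put the sorter's tools away: lay the green sizing gauge and the secateurs each in its own shaped cutout of the blue kit case and press each one down past the sprung nibs until it is fully home, flat on the floor of its cutout, then let go. Leave the other things on the table where they are.

Things in the scene. Friction and masses are not known exactly. Their poses are not given: they have to be found in the camera images.
- gauge: green fruit-sizing gauge: a ring (69 mm across) on a straight flat handle; 150 mm long, 9 mm thick, 45 g, lying flat. Origin in the middle of its length and width, on its underside. Its y axis runs from the handle end (y = -75 mm) to the far end of the ring (y = +75 mm); the handle takes up y = -75 to +7 mm and is 18 mm wide (x), the ring y = +6 to +75 mm. z up
- gauge_grip (a point): the middle of the gauge's handle, half-way up its thickness (4.5 mm over its underside), at y = -33 mm of gauge; axes as gauge. The handle is 18 mm wide (along x) here: a good place to grasp it from above and to press on it
- shears: closed hand secateurs with one red and one white handle, steel jaws: 58 mm wide, 176 mm long, 16 to 19 mm thick, 0.22 kg, rigid (the jaws do not open), lying flat. Origin in the middle of length and width, on the underside. Its y axis runs from the jaws' tip (y = -88 mm) to the handle ends (y = +88 mm). z up
- shears_grip (a point): point between the two handles of the secateurs, 8 mm over the underside, at y = +34 mm of shears, where the pair is widest, 58 mm across (along x), with nearly parallel rounded sides; axes as shears. Grasp it here from above across both handles. The gap between the handles is about 10 mm wide here and their highest lines (16 mm) lie at x = +-20 mm: press on both
- case: open blue kit case without lid, fixed, 216 (x) by 262 mm (y), rim 39 mm high, with a rigid grey insert, top 34 mm over the table. Origin under its centre on the table; x points away from the carry handle, z up. Two black-floored cutouts lie along x, each 3 mm larger all round than its tool: the gauge's at y = +54.5 mm (ring end to +x), the secateurs' at y = -54.5 mm (jaws to +x)
- trough (a point): middle of the finger trough's floor, 5 mm over the table (axes as case). The trough crosses both cutouts, 44 mm long (x = +-22 mm from here) and 233 mm wide (y = +-116 mm), open to the top, so that fingers can hold a tool at its grip point while it goes in
- gauge_home (a point): where gauge_grip is, with the same axes, when the gauge lies fully home on its cutout's floor (floor 19 mm, this point 23.5 mm over the table). Two pairs of orange sprung nibs, ahead of and behind the trough, stand 1.5 mm into the outline from both sides: the gauge stays about 10 mm high and tilted on them until pushed down with some 5 to 12 N at the grip point; they then hold it
- shears_home (a point): where shears_grip is, with the same axes, when the secateurs lie fully home on their cutout's floor (floor 12 mm, this point 20 mm over the table). Two pairs of orange sprung nibs, ahead of and behind the trough, stand 1.5 mm into the outline from both sides: the tool stays about 6 mm high or tilted on them until pushed down with some 5 to 12 N on both handles
- marker: blue and white felt marker, 16x128x18 mm, lying near the table's front edge; not part of the job. Origin under its centre
- kiwi_a: kiwi fruit, 50x67x46 mm, lying far right beyond the tools; not part of the job. Origin under its centre
- kiwi_b: kiwi fruit, 55x71x43 mm, lying near the table's front edge; not part of the job. Origin under its centre
- sticker_roll: roll of green stickers, 76 mm across, 32 mm high, lying flat at the far right; not part of the job. Origin under its centre
- tape_roll: roll of brown packing tape, 98 mm across, 48 mm high, lying flat at the far left; not part of the job. Origin under its centre
- mug: white mug, 78 mm across, 89 mm high, standing at the near left; not part of the job. Origin under its centre

How it is judged (in metres and radians):
At the end, for the whole second after the job is handed in: Gauge and secateurs lie still and released in their own cutouts, flat on the floor: grip point within 8 mm of home sideways, at most 2.5 mm above or 3.5 mm below it, level within 0.05 rad (gauge) or 0.08 rad (secateurs), turned as the cutout within 0.09 rad (horizontal distance between gauge_grip and gauge_home below 0.008 m and z of gauge_grip in the frame of gauge_home between -0.0035 and 0.0025 m and angle between the y axis of gauge_grip and the y axis of gauge_home, either way round below 0.09 rad and angle between the z axis of gauge_grip and the z axis of gauge_home, either way round below 0.05 rad and linear speed of each of gauge, shears below 0.02 m/s and horizontal distance between shears_grip and shears_home below 0.008 m and z of shears_grip in the frame of shears_home between -0.0035 and 0.0025 m and angle between the y axis of shears_grip and the y axis of shears_home, either way round below 0.09 rad and angle between the z axis of shears_grip and the z axis of shears_home, either way round below 0.08 rad); the robot touches nothing.
It fails at once if a thing that is not part of the job is moved by more than 30 mm (distance of any of marker, kiwi_a, kiwi_b, sticker_roll, tape_roll, mug from where it was at the start of the episode above 0.03 m).
It also fails if it takes over 54 s, if anything falls off the work surface, if the arm or the gripper's body presses on something with over 40 N, if the wrist force passes 120 N, or if a joint passes its speed limit or range.

## Working session

There is one attempt and no reset: what is moved stays moved. The work goes in short steps, Python scripts to look and compute and a tool call to move; the robot and the scene stay as the last step left them, time stands still between calls to the robot, and variables do not carry over. Pictures are saved under pics/ and viewed, and the job is handed in when it is done.

Besides the shell and the picture viewer there is one more tool, called after ">>>" in YAML: its name, and indented under it one key for each argument. apply_moves: Moves the arm, as the interface text tells. Shifts and turns lie within -1 to 1; 1 stands for 1 m of shift or 2 pi rad of turn. Its arguments: {"type":"object","properties":{"series":{"type":"array"},"newtons":{"type":"number"}},"required":["series"]}

```bash
ls; mkdir -p pics
python3 - <<'E'
from plant import manip
import cv2
print(manip.get_obs(), manip.grasp_offset)
for n in("scene","top"):
    cv2.imwrite(f"pics/{n}0.png",manip.get_image(n)); print(n,manip.calibration(n))
E
```

```text
pics
{'clock': 0.0, 'q': array([ 78.5227738 ,  29.12595274, -13.60677296,  86.00915144,
         7.20357284,  65.82677446,  -8.87041099]), 'qvel': array([ 0.13431119, -0.05964047,  0.05862061,  0.08330963, -0.0295852 ,
        0.00754988,  0.02996145]), 'effort': array([ 9.67068736e-04, -6.20606589e+01, -2.18585238e+00, -2.49656135e+01,
        1.29035645e-02,  1.22250241e-02, -1.88864612e-05]), 'tool_pos': array([ 0.18791283, -0.5955526 ,  0.23042108]), 'orientation': array([[ 9.53609361e-01,  3.01046190e-01, -6.14187248e-04],
       [ 3.01046807e-01, -9.53607867e-01,  1.69003987e-03],
       [-7.69137289e-05, -1.79653695e-03, -9.99998383e-01]]), 'wrist_force': array([-0.19126009,  0.21062019, -0.0459111 ]), 'wrist_torque': array([-0.00542856, -0.00290062, -0.04113642]), 'opening': 0.08555137371246586} 0.0187
scene {'intrinsics': array([[484.59786002,   0.        , 274.01757434],
       [  0.        , 484.59786002, 211.88654097],
       [  0.        ,   0.        ,   1.        ]]), 'rvec': array([ 1.91103911, -1.03318124,  0.56146705]), 'tvec': array([-0.28966161,  0.28869472,  1.43497773])}
top {'intrinsics': array([[469.95424474,   0.        , 290.62065307],
       [  0.        , 469.95424474, 207.09737604],
       [  0.        ,   0.        ,   1.        ]]), 'rvec': array([ 2.20984776, -2.15330697,  0.10654597]), 'tvec': array([-7.30445477e-04,  5.29927148e-01,  1.36072289e+00])}
```

View pics/top0.png

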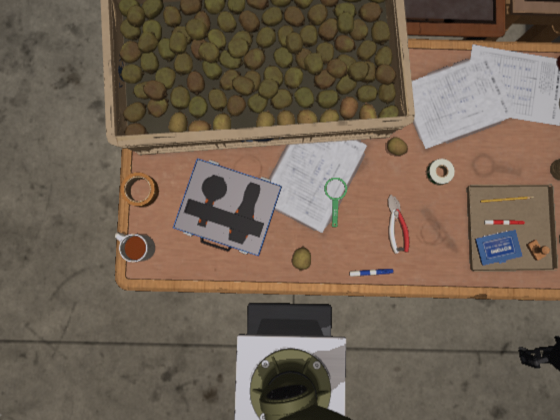

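View pics/scene0.png

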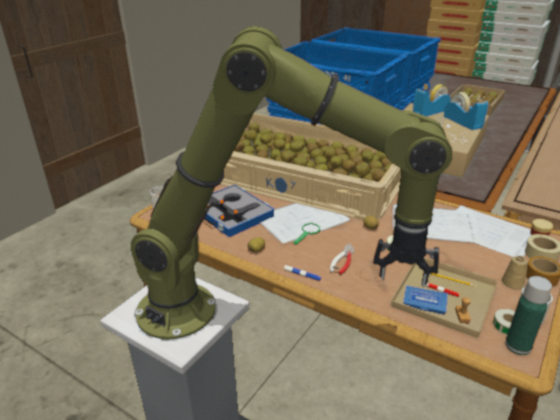

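The top view shows the case at about (228,207), the gauge at (336,203), the secateurs at (398,222), and the arm off to the lower right. I'll enlarge these.

Run:
```python
import cv2
im=cv2.imread("pics/top0.png")
cv2.imwrite("pics/case_c.png",cv2.resize(im[150:265,165:290],None,fx=5,fy=5,interpolation=cv2.INTER_CUBIC))
cv2.imwrite("pics/tools_c.png",cv2.resize(im[165:265,310:430],None,fx=6,fy=6,interpolation=cv2.INTER_CUBIC))
```

```text
(no output)
```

View pics/case_c.png

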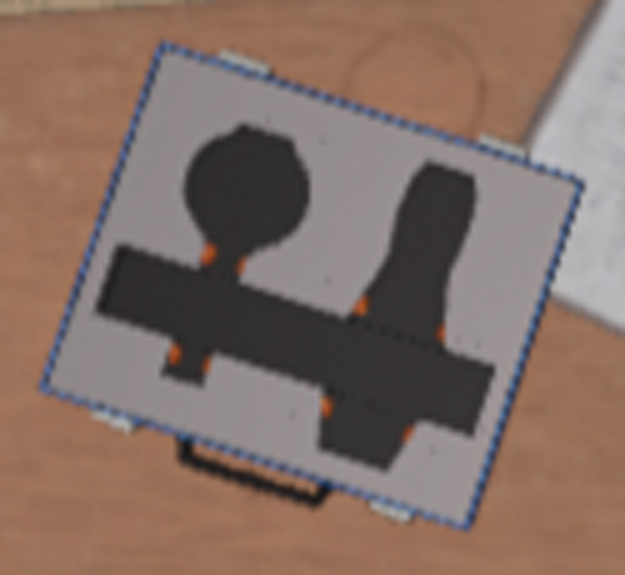

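View pics/tools_c.png

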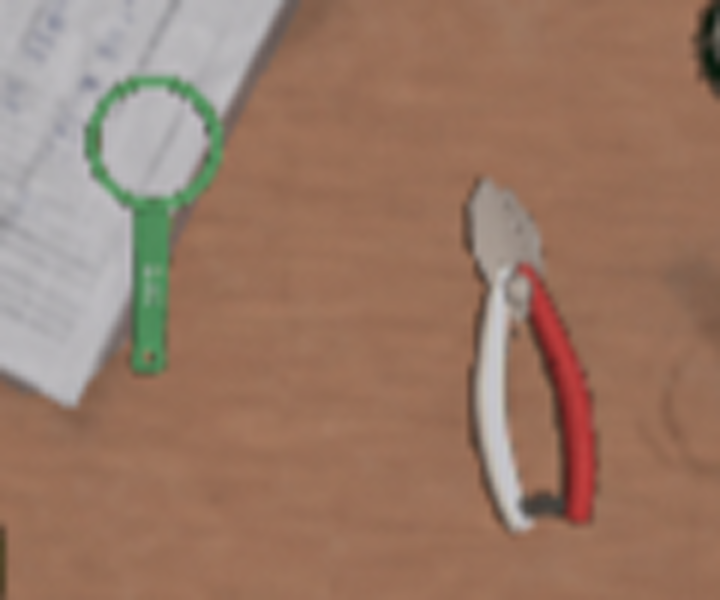

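Both crops are clear. In the case crop the rim corners are (163,43), (583,183), (470,528), (43,388), and the trough corners are (120,245), (494,368), (475,436), (98,313). In the tools crop the gauge ring centre is (155,143) and its tail (148,372). The secateurs' tip is (485,180) and the handle ends are near (518,530) and (580,520).

```bash
cat > h.py <<'E'
import numpy as np, cv2
from plant import manip
from scipy.optimize import least_squares
def cam(n):
    c=manip.calibration(n); R=cv2.Rodrigues(np.array(c['rvec'],float))[0]; return np.array(c['intrinsics']),R,np.array(c['tvec']).ravel()
def p2w(n,uv,z):
    K,R,t=cam(n); uv=np.atleast_2d(uv).astype(float)
    d=(np.linalg.inv(K)@np.c_[uv,np.ones(len(uv))].T).T@R   # R^T d
    C=-R.T@t
    return C+d*((z-C[2])/d[:,2])[:,None]
def proj(n,P):
    K,R,t=cam(n); q=(np.atleast_2d(P)@R.T+t)@K.T; return q[:,:2]/q[:,2:]
def uncrop(p,x0,y0,f): return (np.array(p,float)+.5)/f-.5+np.array([x0,y0])
def fit2(model,world):
    m=np.array(model,float);w=np.array(world)[:,:2]
    f=lambda p:(np.c_[np.cos(p[2])*m[:,0]-np.sin(p[2])*m[:,1]+p[0],np.sin(p[2])*m[:,0]+np.cos(p[2])*m[:,1]+p[1]]-w).ravel()
    best=min((least_squares(f,[*w.mean(0),a]) for a in(0,1.5,3,4.5)),key=lambda r:r.cost)
    return best.x,best.fun.reshape(-1,2)
E
cat > m1.py <<'E'
from h import *
np.set_printoptions(precision=4,suppress=True)
c=uncrop([(163,43),(583,183),(470,528),(43,388)],165,150,5)
w=p2w("top",c,.039)
p,r=fit2([(.108,.131),(.108,-.131),(-.108,-.131),(-.108,.131)],w); print("case",p,np.degrees(p[2]),'\n',r)
t=uncrop([(120,245),(494,368),(475,436),(98,313)],165,150,5)
w=p2w("top",t,.034)
p2,r=fit2([(.022,.1165),(.022,-.1165),(-.022,-.1165),(-.022,.1165)],w); print("trough",p2,np.degrees(p2[2]),'\n',r)
R=np.array([[np.cos(p[2]),np.sin(p[2])],[-np.sin(p[2]),np.cos(p[2])]])
print("trough in case",R@(p2[:2]-p[:2]))
im=cv2.imread("pics/top0.png").astype(int)
b,g,rr=im[...,0],im[...,1],im[...,2]
m=((g>rr+30)&(g>b+20)).astype(np.uint8); m[:,:310]=0;m[:,365:]=0;m[:165]=0;m[240:]=0
ys,xs=np.nonzero(m); print(len(xs),xs.min(),xs.max(),ys.min(),ys.max())
pts=p2w("top",np.c_[xs,ys],.006)[:,:2]
def gr(p):
    # gauge signed model: pixel centres should lie inside; fit area IoU below
    pass
# rasterize IoU fit
def gauge_poly(p,z=.007):
    a=np.linspace(0,2*np.pi,60)
    ring=np.c_[.0345*np.cos(a),.0405+.0345*np.sin(a)]; inn=np.c_[.0285*np.cos(a),.0405+.0285*np.sin(a)]
    h=np.array([(-.009,-.075),(.009,-.075),(.009,.007),(-.009,.007)])
    out=[]
    for q in(ring,inn,h):
        C,S=np.cos(p[2]),np.sin(p[2]); W=np.c_[C*q[:,0]-S*q[:,1]+p[0],S*q[:,0]+C*q[:,1]+p[1],np.full(len(q),z)]
        out.append(proj("top",W))
    return out
s=8
gs=np.clip((g-np.maximum(rr,b)).astype(np.float32),0,60)/60
crop=gs[165:240,310:365]
def cost(p):
    M=np.zeros((75*s,55*s),np.float32)
    ps=[np.round(((q-[310,165]+.5)*s)*16).astype(np.int32) for q in gauge_poly(p)]
    cv2.fillPoly(M,[ps[0]],1,shift=4);cv2.fillPoly(M,[ps[1]],0,shift=4);cv2.fillPoly(M,[ps[2]],1,shift=4)
    return ((cv2.resize(M,(55,75),interpolation=cv2.INTER_AREA)-crop)**2).sum()
from scipy.optimize import minimize
ring=p2w("top",uncrop([(155,143)],310,165,6),.008)[0];tail=p2w("top",uncrop([(148,372)],310,165,6),.008)[0]
d=(ring-tail)[:2];d/=np.linalg.norm(d);yaw=np.arctan2(-d[0],d[1])
p0=np.array([*(tail[:2]+d*.075),yaw]); print("gauge0",p0)
sol=minimize(cost,p0,method='Nelder-Mead',options=dict(initial_simplex=p0+np.array([[0,0,0],[.004,0,0],[0,.004,0],[0,0,.05]])))
print("gauge",sol.x,np.degrees(sol.x[2]),cost(p0),sol.fun)
# shears: handle outline in crop
q=p2w("top",uncrop([(485,180),(518,530),(580,522),(474,420),(596,420)],310,165,6),.008)
print("shears pts\n",q)
E
python3 m1.py
```

```text
case [ 0.5254  0.1964 -0.2912] -16.687090638766573 
 [[ 0.0016  0.0004]
 [ 0.0024 -0.0023]
 [-0.0024  0.0001]
 [-0.0015  0.0018]]
trough [ 0.4928  0.2065 -0.2891] -16.56553564219969 
 [[ 0.0013  0.0005]
 [ 0.001  -0.0026]
 [-0.0014  0.0001]
 [-0.0008  0.002 ]]
trough in case [-0.0341  0.0002]
253 324 346 178 226
gauge0 [ 0.5514 -0.1191 -1.584 ]
gauge [ 0.5509 -0.1186 -1.5808] -90.57190189626232 40.04716 34.74797439575195
shears pts
 [[ 0.5765 -0.2846  0.008 ]
 [ 0.4033 -0.3021  0.008 ]
 [ 0.408  -0.3328  0.008 ]
 [ 0.4569 -0.28    0.008 ]
 [ 0.4584 -0.3405  0.008 ]]
```

```bash
cat > m2.py <<'E'
from h import *
np.set_printoptions(precision=4,suppress=True)
im=cv2.imread("pics/top0.png"); f=8
S=cv2.resize(im[185:260,380:420],None,fx=f,fy=f,interpolation=cv2.INTER_CUBIC)
lab=cv2.cvtColor(S,cv2.COLOR_BGR2LAB).astype(float)
bg=cv2.cvtColor(cv2.medianBlur(S,3),cv2.COLOR_BGR2LAB)
border=np.concatenate([lab[:30].reshape(-1,3),lab[-30:].reshape(-1,3),lab[:,:20].reshape(-1,3)])
mu=np.median(border,0); d=np.linalg.norm(lab-mu,axis=2)
m=(d>25).astype(np.uint8)
n,l,st,_=cv2.connectedComponentsWithStats(m); k=1+np.argmax(st[1:,4]); m=(l==k).astype(np.uint8)
cv2.imwrite("pics/shmask.png",np.hstack([S,cv2.cvtColor(m*255,cv2.COLOR_GRAY2BGR)]))
cs,_=cv2.findContours(m,cv2.RETR_EXTERNAL,cv2.CHAIN_APPROX_NONE); c=max(cs,key=len)[:,0]
w=p2w("top",uncrop(c,380,185,f),.008)[:,:2]
print(cv2.minAreaRect((w*1000).astype(np.float32)))
C=im[150:265,165:290];C=cv2.resize(C,None,fx=8,fy=8,interpolation=cv2.INTER_CUBIC)
mc=(C.max(2)<100).astype(np.uint8)
hsv=cv2.cvtColor(C,cv2.COLOR_BGR2HSV); 
mc|=((C[...,2]>C[...,0].astype(int)+70)&(np.indices(mc.shape)[0]>0)).astype(np.uint8)  # orange
n,l,st,_=cv2.connectedComponentsWithStats((C.max(2)<100).astype(np.uint8))
k=1+np.argmax(st[1:,4]); cm=(l==k).astype(np.uint8); cs,_=cv2.findContours(cm,cv2.RETR_EXTERNAL,cv2.CHAIN_APPROX_NONE); cc=max(cs,key=len)[:,0]
wc=p2w("top",uncrop(cc,165,150,8),.034)[:,:2]
p=np.array([.5254,.1964,-.2901]); R=np.array([[np.cos(p[2]),np.sin(p[2])],[-np.sin(p[2]),np.cos(p[2])]])
q=(wc-p[:2])@R.T
q=q*1000
print("x range",q[:,0].min(),q[:,0].max())
for nm,lo,hi in(("gauge",0,115),("shears",-115,0)):
  s=q[(q[:,1]>lo)&(q[:,1]<hi)]
  print(nm,'xrange',s[:,0].min(),s[:,0].max())
  for x in range(-95,100,10):
    t=s[abs(s[:,0]-x)<1.5,1]
    if len(t): print(x,round(t.min(),1),round(t.max(),1),'mid',round((t.min()+t.max())/2,1),'w',round(np.ptp(t),1))
print("shears in frame yaw guess 171 -> profile")
for deg in (8,9,10):
  a=np.radians(deg); ax=np.array([-np.cos(a),-np.sin(a)]); xx=np.array([ax[1],-ax[0]])
  y=w@ax*1000; x=w@xx*1000; y0=(y.min()+y.max())/2; print(deg,'len',np.ptp(y),'ctr y',y0)
  for yy in range(-80,90,12):
    t=x[abs(y-y0-yy)<1.5]; print(yy,round(t.min(),1),round(t.max(),1),'mid',round((t.min()+t.max())/2,1),'w',round(np.ptp(t),1))
E
python3 m2.py
```

```text
((489.04071044921875, -296.78411865234375), (171.88165283203125, 31.931135177612305), 1.3187633752822876)
x range -90.19215224577219 90.30318478422447
gauge xrange -77.9400560914389 77.42758799160494
-75 43.8 69.3 mid 56.5 w 25.5
-65 46.8 62.1 mid 54.4 w 15.3
-55 0.3 114.9 mid 57.6 w 114.6
-5 46.1 62.8 mid 54.5 w 16.7
5 40.8 71.7 mid 56.3 w 30.9
15 29.0 82.8 mid 55.9 w 53.9
25 22.3 90.6 mid 56.5 w 68.3
35 19.5 93.2 mid 56.3 w 73.6
45 19.6 93.2 mid 56.4 w 73.7
55 22.3 91.2 mid 56.7 w 68.9
65 29.2 84.5 mid 56.9 w 55.3
75 38.4 74.1 mid 56.2 w 35.7
shears xrange -90.19215224577219 90.30318478422447
-85 -74.9 -30.1 mid -52.5 w 44.8
-75 -77.6 -27.4 mid -52.5 w 50.2
-65 -76.4 -31.3 mid -53.9 w 45.2
-55 -114.5 -0.0 mid -57.3 w 114.4
-45 -114.5 -114.1 mid -114.3 w 0.3
-35 -114.7 -114.3 mid -114.5 w 0.5
-25 -114.6 -114.3 mid -114.4 w 0.3
-15 -114.7 -113.7 mid -114.2 w 1.0
-5 -77.1 -32.5 mid -54.8 w 44.5
5 -77.3 -27.8 mid -52.5 w 49.5
15 -75.1 -30.5 mid -52.8 w 44.6
25 -72.6 -32.8 mid -52.7 w 39.9
35 -72.2 -33.2 mid -52.7 w 39.0
45 -73.4 -32.1 mid -52.8 w 41.3
55 -73.9 -30.8 mid -52.3 w 43.1
65
[... 378 characters left out ...]
53.2 mid -362.6 w 18.8
-8 -362.2 -349.8 mid -356.0 w 12.4
4 -359.8 -346.7 mid -353.2 w 13.1
16 -357.8 -343.9 mid -350.9 w 13.9
28 -356.7 -343.3 mid -350.0 w 13.5
40 -357.5 -343.5 mid -350.5 w 14.0
52 -358.4 -344.6 mid -351.5 w 13.8
64 -359.8 -346.1 mid -352.9 w 13.7
76 -358.4 -349.0 mid -353.7 w 9.4Traceback (most recent call last):
  File "m2.py", line 37, in <module>
    t=x[abs(y-y0-yy)<1.5]; print(yy,round(t.min(),1),round(t.max(),1),'mid',round((t.min()+t.max())/2,1),'w',round(np.ptp(t),1))
                                          ~~~~~^^
    return umr_minimum(a, axis, None, out, keepdims, initial, where)
ValueError: zero-size array to reduction operation minimum which has no identity
```

View pics/shmask.png

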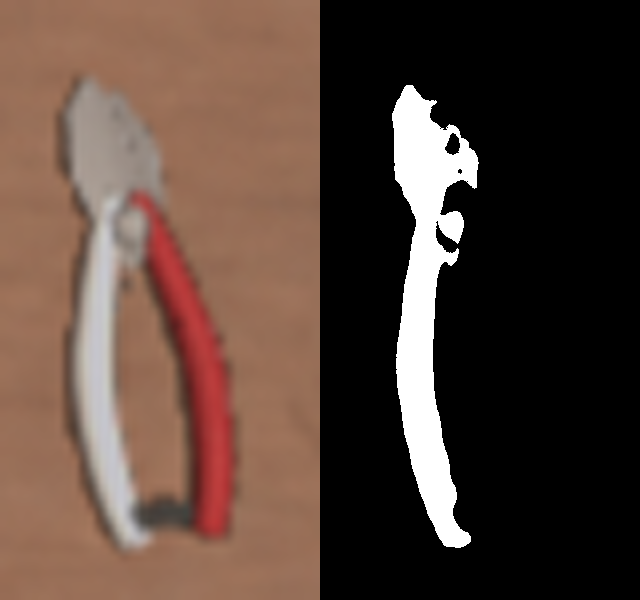

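```bash
cat > m3.py <<'E'
from h import *
from scipy.optimize import minimize
np.set_printoptions(precision=4,suppress=True)
K,Rc,tc=cam("top"); print("cam",-Rc.T@tc)
im=cv2.imread("pics/top0.png"); f=8
S=cv2.resize(im[185:260,380:420],None,fx=f,fy=f,interpolation=cv2.INTER_CUBIC)
hsv=cv2.cvtColor(S,cv2.COLOR_BGR2HSV); s=hsv[...,1].astype(float); s0=np.median(s[:,:30]); print("s0",s0,np.std(s[:,:30]))
m=((abs(s-s0)>32)).astype(np.uint8)
n,l,st,_=cv2.connectedComponentsWithStats(cv2.morphologyEx(m,cv2.MORPH_CLOSE,np.ones((5,5)))); k=1+np.argmax(st[1:,4]); m=(l==k).astype(np.uint8)
cv2.imwrite("pics/shmask2.png",np.hstack([S,cv2.cvtColor(m*255,cv2.COLOR_GRAY2BGR)]))
ys,xs=np.nonzero(m)
w=p2w("top",uncrop(np.c_[xs,ys],380,185,f),.008)[:,:2]
print(cv2.minAreaRect((w*1000).astype(np.float32)))
for deg in (5,6,7,8,9,10,11):
  a=np.radians(deg); ax=np.array([-np.cos(a),-np.sin(a)]); xx=np.array([ax[1],-ax[0]])
  y=w@ax*1000; x=w@xx*1000; y0=(y.min()+y.max())/2; x0=(x.min()+x.max())/2
  t=x[abs(y-y0-34)<3]; j=x[abs(y-y0+50)<10]; h=x[abs(y-y0-70)<8]
  mid=lambda v:(v.min()+v.max())/2-x0
  print(deg,'len',np.ptp(y),'w',np.ptp(x),'origin',(ax*y0+xx*x0)/1000,'grip',(ax*(y0+34)+xx*(mid(t)+x0))/1000,'w34',np.ptp(t),'mids jaw,34,end',mid(j),mid(t),mid(h))
# case
s=8; dark=np.clip((150-im.max(2).astype(np.float32))/(150-45),0,1)[150:265,165:290]
def tf(p,q,z):
    C,S=np.cos(p[2]),np.sin(p[2]); q=np.array(q); return proj("top",np.c_[C*q[:,0]-S*q[:,1]+p[0],S*q[:,0]+C*q[:,1]+p[1],np.full(len(q),z)])
a=np.linspace(0,2*np.pi,60)
tr=lambda x:[(x+.022,.1165),(x+.022,-.1165),(x-.022,-.1165),(x-.022,.1165)]
ring=np.c_[.0405+.0375*np.cos(a),.0545+.0375*np.sin(a)]
hd=[(-.078,.0665),(.007,.0665),(.007,.0425),(-.078,.0425)]
def render(p,q,z):
    M=np.zeros((115*s,125*s),np.uint8); cv2.fillPoly(M,[np.round((tf(p,q,z)-[165,150]+.5)*s*16).astype(np.int32)],1,shift=4); return M
def model(p,wallgrey=True):
    x=p[3]; out=0
    T=render(p,tr(x),.034);G=render(p,ring,.034)|render(p,hd,.034)
    if wallgrey: T=T&(render(p,tr(x),.005)|0); G=G&(render(p,ring,.019)|render(p,hd,.019))
    return cv2.resize((T|G).astype(np.float32),(125,115),interpolation=cv2.INTER_AREA)
# weight: exclude shears cutout area outside trough
def weight(p):
    B=render(p,[(.1,-.015),(.1,-.1),(-.012,-.1),(-.012,-.015)],.034)|render(p,[(-.054,-.015),(-.054,-.1),(-.1,-.1),(-.1,-.015)],.034)
    I=render(p,[(.1,.123),(.1,-.123),(-.1,-.123),(-.1,.123)],.034)
    return cv2.resize((I&(1-B)).astype(np.float32),(125,115),interpolation=cv2.INTER_AREA)
p0=np.array([.5254,.1980,-.2901,-.034]); W=weight(p0)
for wg in(True,False):
  cost=lambda p:(W*(model(p,wg)-dark)**2).sum()
  r=minimize(cost,p0,method='Nelder-Mead',options=dict(initial_simplex=np.vstack([p0,p0+np.diag([.004,.004,.03,.003])]),xatol=1e-5,fatol=1e-3))
  print(wg,r.x,np.degrees(r.x[2]),r.fun)
E
python3 m3.py
```

```text
cam [0.4091 0.0258 1.4016]
s0 109.0 1.6527424263259467
((491.4087829589844, -304.7853088378906), (176.28492736816406, 58.87975311279297), 7.581705570220947)
5 len 176.38019276430373 w 59.607518892048745 origin [ 0.4911 -0.3064] grip [ 0.4572 -0.3091] w34 58.35279083188857 mids jaw,34,end 6.592041788669235 0.26980274577891805 -1.3257310966555451
6 len 176.35843598391887 w 59.3334422811846 origin [ 0.4912 -0.3058] grip [ 0.4574 -0.3092] w34 58.44037116841753 mids jaw,34,end 5.079003154770419 0.17367632260362598 -0.8891446469045263
7 len 176.3118670061977 w 59.04129212902569 origin [ 0.4914 -0.3051] grip [ 0.4576 -0.3092] w34 58.53593182819145 mids jaw,34,end 3.5217780193250405 0.0646060827243673 -0.5861893880020261
8 len 176.25429832060956 w 58.89756672399528 origin [ 0.4914 -0.3046] grip [ 0.4578 -0.3093] w34 58.66117530152826 mids jaw,34,end 1.8870941920995392 0.014976481560324828 -0.28817099950703096
9 len 176.1430408683392 w 59.00131985209367 origin [ 0.4915 -0.304 ] grip [ 0.4579 -0.3093] w34 58.76774344164892 mids jaw,34,end 0.35927414474468833 0.024561752569638884 0.21073684796408543
10 len 175.97812853948426 w 59.206087974442084 origin [ 0.4916 -0.3034] grip [ 0.4581 -0.3093] w34 58.80846031382919 mids jaw,34,end -1.2135891652209807 0.011402348289834663 0.6792046681192119
11 len 176.15610113450361 w 59.421705990554756 origin [ 0.4914 -0.3029] grip [ 0.458  -0.3093] w34 58.86810106624404 mids jaw,34,end -2.736139279436827 0.031100545064305152 1.0404346264227797
True [ 0.5271  0.2001 -0.2925 -0.0338] -16.7571125462983 50.64125061035156
False [ 0.5262  0.1985 -0.2917 -0.0341] -16.71162329346426 38.85678482055664
```

View pics/shmask2.png

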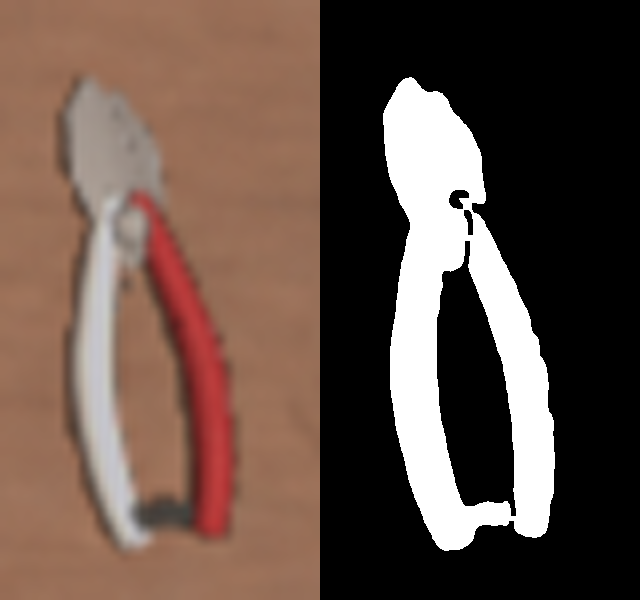

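Measured so far:
- **Secateurs:** grip at (0.458,-0.309), axis about 8.5°. The mask's bounding box matches 58x176 mm.
- **Gauge:** grip at about (0.518,-0.118).
- **Case:** at about (0.5265,0.1988), yaw -16.7°.

I'll pick up the gauge first.

```bash
cat >> h.py <<'E'
from scipy.spatial.transform import Rotation as Ro
def plan(x,y,z,ang):
    o=manip.get_obs(); R0=np.array(o['orientation']); p0=np.array(o['tool_pos'])
    a=np.radians(ang); X=np.array([np.cos(a),np.sin(a),0]);Z=np.array([0,0,-1.]);Y=np.cross(Z,X)
    R1=np.c_[X,Y,Z]; rv=Ro.from_matrix(R0.T@R1).as_rotvec()/(2*np.pi); t=R0.T@(np.array([x,y,z])-p0)
    print("rel",np.round(np.r_[rv,t],4).tolist())
def st():
    o=manip.get_obs(); R=o['orientation']
    print("t",round(o['clock'],2),"p",np.round(o['tool_pos'],4),"ang",round(np.degrees(np.arctan2(R[1][0],R[0][0])),2),"tilt",np.round(np.array(R)[:2,2],4),"F",np.round(o['wrist_force'],1),"op",round(o['opening'],4),"q",np.round(o['q'],0))
E
python3 -c "
from h import *
plan(.518,-.118,.12,-.6)"
```

```text
rel [-0.0003, 0.0, 0.0503, 0.4585, -0.3559, 0.1111]
```

>>> apply_moves:
  series:
    - [[0,0,0.05,0.4585,-0.356,0.08,0.5],[0,0,0.05,0.4585,-0.356,0.08,0.5],[0,0,0.05,0.4585,-0.356,0.08,0.5],[0,0,0.05,0.4585,-0.356,0.08,0.5],[0,0,0.05,0.4585,-0.356,0.08,0.5]]
  newtons: 60

```text
clock: 0.72
tool_pos: [0.3647, -0.3394, 0.1882]
orientation: [[1.0, -0.009, -0.0], [-0.009, -1.0, 0.002], [-0.0, -0.002, -1.0]]
wrist_force: [0.4, -1.1, -0.0]
opening: 0.0428
```

```bash
python3 -c "
from h import *
st();plan(.518,-.118,.08,-.6)"
```

```text
t 0.72 p [ 0.3647 -0.3394  0.1882] ang -0.49 tilt [-0.0004  0.0015] F [ 0.4 -1.1 -0. ] op 0.0428 q [ 49.  20. -13. 108.   5.  52. -56.]
rel [-0.0002, 0.0001, 0.0003, 0.1514, -0.2225, 0.1085]
```

>>> apply_moves:
  series:
    - [[0,0,0.0003,0.1514,-0.2225,0.1085,0.5],[0,0,0.0003,0.1514,-0.2225,0.1085,0.5],[0,0,0.0003,0.1514,-0.2225,0.1085,0.5],[0,0,0.0003,0.1514,-0.2225,0.1085,0.5],[0,0,0.0003,0.1514,-0.2225,0.1085,0.5]]

```text
clock: 1.35
tool_pos: [0.5189, -0.115, 0.0787]
orientation: [[1.0, -0.008, -0.001], [-0.008, -1.0, 0.003], [-0.001, -0.003, -1.0]]
wrist_force: [0.4, -0.7, 0.6]
opening: 0.0429
```

```bash
python3 -c "
from h import *
st();plan(.518,-.118,.03,-.6)
im=manip.get_image('top')
cv2.imwrite('pics/a1.png',cv2.resize(im[150:260,280:420],None,fx=5,fy=5,interpolation=cv2.INTER_CUBIC))"
```

```text
t 1.35 p [ 0.5189 -0.115   0.0787] ang -0.44 tilt [-0.0013  0.0027] F [ 0.4 -0.7  0.6] op 0.0429 q [ 18.  31. -12. 111.  10.  39. -90.]
rel [-0.0004, 0.0002, 0.0004, -0.0008, 0.0032, 0.0487]
```

View pics/a1.png

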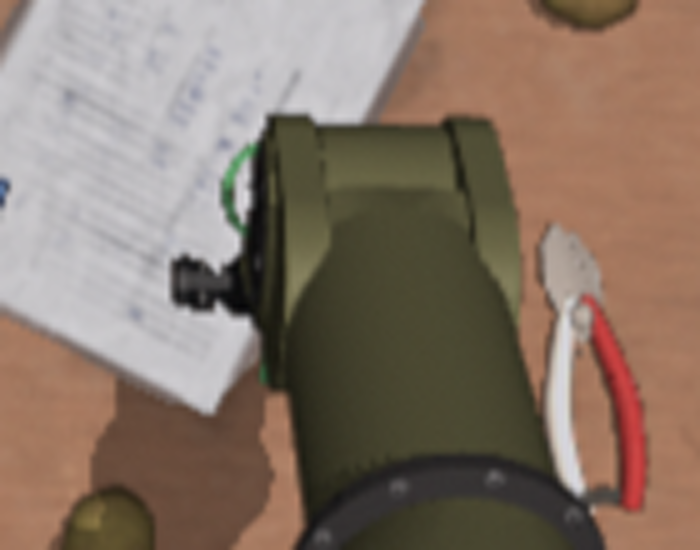

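The arm hides the gauge in the top view, with only a bit of the ring visible at (240,185). I'll descend on the measured pose.

>>> apply_moves:
  series:
    - [[-0.0004,0.0002,0.0004,-0.0008,0.003,0.05,0.5],[-0.0004,0.0002,0.0004,-0.0008,0.003,0.07,0.5],[-0.0004,0.0002,0.0004,-0.0008,0.003,0.0757,0.5],[-0.0004,0.0002,0.0004,-0.0008,0.003,0.0757,0.5]]

```text
clock: 1.9
tool_pos: [0.5204, -0.1124, 0.0018]
orientation: [[1.0, -0.006, 0.001], [-0.006, -1.0, 0.004], [0.001, -0.004, -1.0]]
wrist_force: [-0.1, -0.0, 0.3]
opening: 0.0427
```

```bash
python3 -c "
from h import *
st();plan(.518,-.118,.0025,-.6)
im=manip.get_image('scene')
cv2.imwrite('pics/a2.png',cv2.resize(im[180:300,240:380],None,fx=5,fy=5,interpolation=cv2.INTER_CUBIC))"
```

```text
t 1.9 p [ 0.5204 -0.1124  0.0018] ang -0.32 tilt [0.0008 0.0039] F [-0.1 -0.   0.3] op 0.0427 q [ 16.  38. -10. 114.  12.  28. -93.]
rel [-0.0006, -0.0001, 0.0008, -0.0023, 0.0056, -0.0007]
```

View pics/a2.png

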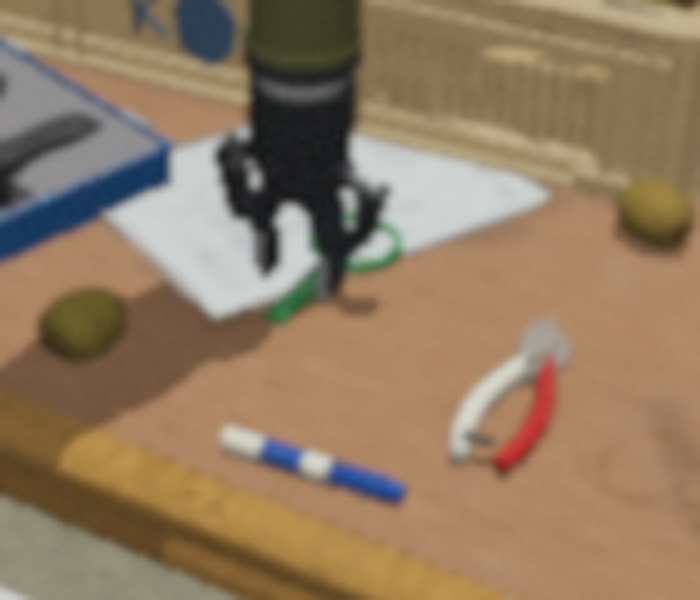

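The scene view shows the fingers straddling the handle, with the gauge nearer the right finger tip at (325,290). The TCP is 5.6 mm off in y, so I'll correct that and then close.

>>> apply_moves:
  series:
    - [[-0.0006,0,0.0008,-0.0023,0.0056,-0.0007,0.5],[-0.0006,0,0.0008,-0.0023,0.0056,-0.0007,0.5]]

```text
clock: 2.2
tool_pos: [0.5186, -0.1191, 0.0039]
orientation: [[1.0, -0.012, 0.003], [-0.012, -1.0, -0.001], [0.003, 0.001, -1.0]]
wrist_force: [-0.1, 0.9, -0.5]
opening: 0.0425
```

```bash
python3 -c "
from h import *
st();plan(.518,-.118,.0025,-.6)"
```

```text
t 2.2 p [ 0.5186 -0.1191  0.0039] ang -0.69 tilt [ 0.0031 -0.001 ] F [-0.1  0.9 -0.5] op 0.0425 q [ 17.  38. -10. 115.  12.  28. -93.]
rel [0.0002, -0.0005, -0.0002, -0.0006, -0.0011, 0.0014]
```

>>> apply_moves:
  series:
    - [[0.0002,-0.0005,0,-0.0006,-0.001,0.001,0.3],[0.0002,-0.0005,0,-0.0006,-0.001,0.001,0],[0.0002,-0.0005,0,-0.0006,-0.001,0.001,0],[0.0002,-0.0005,0,-0.0006,-0.001,0.001,0],[0.0002,-0.0005,0,-0.0006,-0.001,0.001,0]]
  newtons: 60

```text
clock: 2.82
tool_pos: [0.5181, -0.1181, 0.0035]
orientation: [[1.0, -0.012, 0.0], [-0.012, -1.0, 0.0], [0.0, -0.0, -1.0]]
wrist_force: [-1.3, -0.4, 7.3]
opening: 0.016
```

```bash
python3 -c "
from h import *
st();plan(.518,-.118,.1,-.6)"
```

```text
t 2.83 p [ 0.5181 -0.1181  0.0035] ang -0.69 tilt [0.0005 0.0001] F [-1.3 -0.4  7.3] op 0.016 q [ 16.  38. -10. 115.  12.  28. -93.]
rel [-0.0, -0.0001, -0.0003, -0.0001, -0.0001, -0.0965]
```

Gripped, with an opening of 16 mm. I'll lift straight up, then carry.

>>> apply_moves:
  series:
    - [[0,0,0,0,0,-0.05,0],[0,0,0,0,0,-0.09,0],[0,0,0,0,0,-0.11,0],[0,0,0,0,0,-0.11,0]]

```text
clock: 3.32
tool_pos: [0.519, -0.1182, 0.1149]
orientation: [[1.0, -0.012, 0.004], [-0.012, -1.0, -0.001], [0.004, 0.001, -1.0]]
wrist_force: [0.3, -1.3, -0.3]
opening: 0.016
```

```bash
python3 -c "
from h import *
st();plan(.5105,.2605,.11,-16.7)
im=manip.get_image('scene')
cv2.imwrite('pics/a3.png',cv2.resize(im[160:280,240:380],None,fx=5,fy=5,interpolation=cv2.INTER_CUBIC))"
```

```text
t 3.33 p [ 0.519  -0.1182  0.1149] ang -0.7 tilt [ 0.0035 -0.0006] F [ 0.3 -1.3 -0.3] op 0.016 q [ 19.  28. -13. 109.   9.  43. -90.]
rel [0.0, -0.0006, 0.0445, -0.0131, -0.3786, 0.0046]
```

View pics/a3.png

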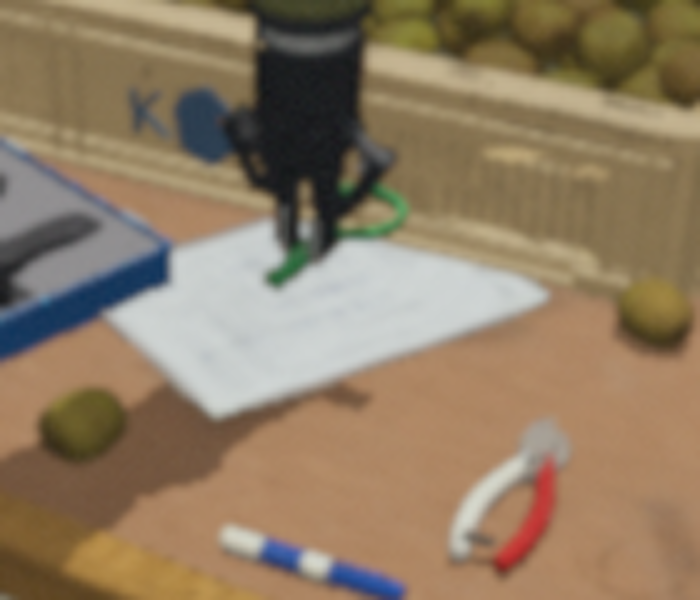

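The gauge is held level in the gripper, with the handle at (290,265) and the ring at (375,215). I'll carry it to the case.

>>> apply_moves:
  series:
    - [[0,0,0.01,-0.003,-0.06,0.004,0],[0,0,0.02,-0.0131,-0.3786,0.004,0],[0,0,0.03,-0.0131,-0.3786,0.004,0],[0,0,0.0445,-0.0131,-0.3786,0.004,0],[0,0,0.0445,-0.0131,-0.3786,0.004,0]]

```text
clock: 4.0
tool_pos: [0.51, 0.1935, 0.108]
orientation: [[0.957, -0.289, -0.001], [-0.289, -0.957, -0.001], [-0.0, 0.002, -1.0]]
wrist_force: [1.3, 0.6, -0.4]
opening: 0.0162
```

```bash
python3 -c "
from h import *
st();plan(.5105,.2605,.10,-16.7)"
```

```text
t 4.0 p [0.51   0.1935 0.108 ] ang -16.78 tilt [-0.0007 -0.0014] F [ 1.3  0.6 -0.4] op 0.0162 q [ -18.   30.   -8.  107.    6.   43. -136.]
rel [0.0002, 0.0, -0.0002, -0.0189, -0.0643, 0.0079]
```

>>> apply_moves:
  series:
    - [[0.0002,0,0,-0.0189,-0.0643,0.008,0],[0.0002,0,0,-0.0189,-0.0643,0.008,0],[0.0002,0,0,-0.0189,-0.0643,0.008,0]]

```text
clock: 4.38
tool_pos: [0.5095, 0.2605, 0.0983]
orientation: [[0.958, -0.287, -0.003], [-0.287, -0.958, -0.002], [-0.002, 0.003, -1.0]]
wrist_force: [-0.3, -0.9, -0.3]
opening: 0.0161
```

```bash
python3 -c "
from h import *
st();plan(.5105,.2605,.055,-16.7)
im=manip.get_image('scene')
cv2.imwrite('pics/a4.png',cv2.resize(im[150:250,170:310],None,fx=5,fy=5,interpolation=cv2.INTER_CUBIC))
im=manip.get_image('top')
cv2.imwrite('pics/a4t.png',cv2.resize(im[150:265,165:290],None,fx=5,fy=5,interpolation=cv2.INTER_CUBIC))"
```

```text
t 4.38 p [0.5095 0.2605 0.0983] ang -16.69 tilt [-0.0027 -0.0019] F [-0.3 -0.9 -0.3] op 0.0161 q [ -25.   32.   -7.  104.    6.   44. -142.]
rel [0.0004, 0.0003, 0.0, 0.0011, -0.0004, 0.0433]
```

View pics/a4.png

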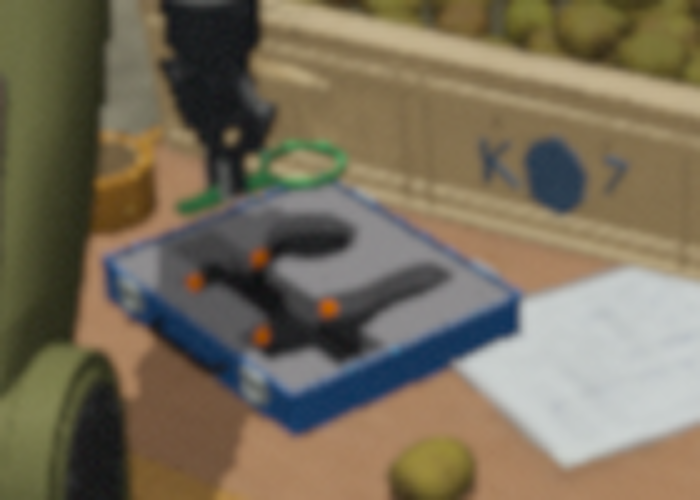

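View pics/a4t.png

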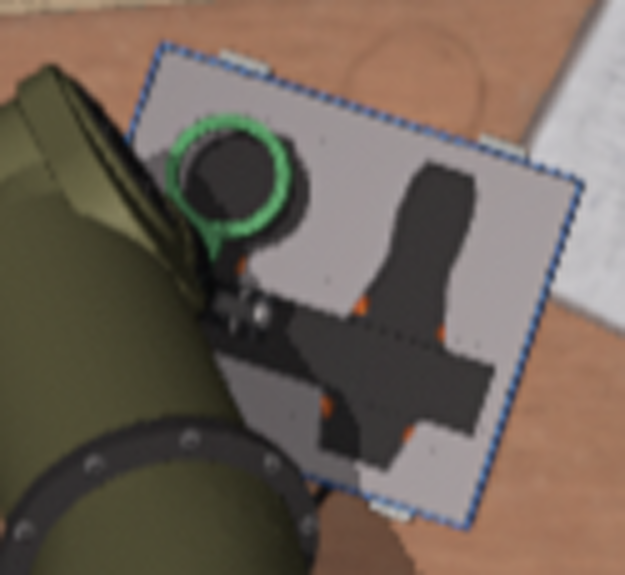

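The top view shows the ring clearly at crop (230,177), above its cutout. I'll measure where the ring sits relative to the cutout.

```bash
cat > ring.py <<'E'
from h import *
import sys
def ringfit(f='pics/a4t.png',ztop=.1,save=None,ang=-16.7,th=30):
    im=cv2.imread(f).astype(int); b,g,r=im[...,0],im[...,1],im[...,2]
    m=((g-np.maximum(r,b))>th).astype(np.uint8)
    cs,_=cv2.findContours(m,cv2.RETR_EXTERNAL,cv2.CHAIN_APPROX_NONE); c=max(cs,key=len)[:,0]
    w=p2w('top',uncrop(c,165,150,5),ztop)[:,:2]
    # robust circle of radius 34.5
    c0=w.mean(0)
    r=least_squares(lambda p:np.linalg.norm(w-p[:2],axis=1)-p[2],[*c0,.0345],loss='soft_l1',f_scale=.0008)
    return r.x
if __name__=="__main__":
    p=ringfit(); print("ring",p)
    a=np.radians(-16.7); d=np.array([np.cos(a),np.sin(a)]); tcp=np.array([.5095,.2605]); v=p[:2]-tcp
    print("along",v@d,"lat",v@[-d[1],d[0]], "expected .0735,0")
    for th in(15,50): print(ringfit(th=th))
E
python3 ring.py
```

```text
ring [0.57973737 0.23886203 0.03247639]
along 0.07349283424301847 lat -0.0005418849530709561 expected .0735,0
[0.57945175 0.23940965 0.03532417]
[0.57985147 0.23974839 0.03092913]
```

The camera and the TCP agree to under 1 mm, so the grip is exact. I'll descend to just above the insert.

>>> apply_moves:
  series:
    - [[0.0004,0.0003,0,0.0011,-0.0004,0.03,0],[0.0004,0.0003,0,0.0011,-0.0004,0.05,0],[0.0004,0.0003,0,0.0011,-0.0004,0.052,0],[0.0004,0.0003,0,0.0011,-0.0004,0.052,0]]

```text
clock: 4.97
tool_pos: [0.5121, 0.2574, 0.0476]
orientation: [[0.956, -0.292, 0.001], [-0.292, -0.956, -0.0], [0.002, 0.0, -1.0]]
wrist_force: [-0.2, -0.8, -1.1]
opening: 0.0159
```

```bash
python3 -c "
from h import *
st();plan(.5104,.2606,.044,-16.7)
im=manip.get_image('top')
cv2.imwrite('pics/a5t.png',cv2.resize(im[150:265,165:290],None,fx=5,fy=5,interpolation=cv2.INTER_CUBIC))
from ring import ringfit
print(ringfit('pics/a5t.png',.053))
"
```

```text
t 4.97 p [0.5121 0.2574 0.0476] ang -16.99 tilt [ 0.0015 -0.0005] F [-0.2 -0.8 -1.1] op 0.0159 q [ -25.   36.   -7.  107.    7.   38. -143.]
rel [0.0, -0.0002, -0.0008, -0.0026, -0.0026, 0.0036]
[0.58133559 0.23635161 0.03226574]
```

View pics/a5t.png

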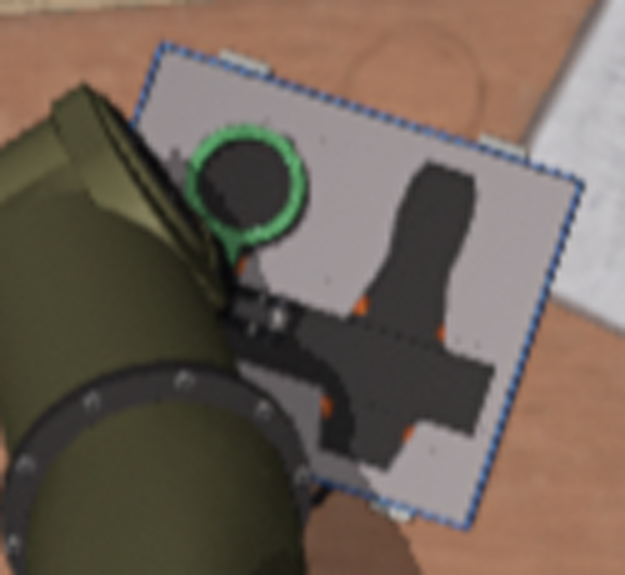

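The ring is almost over its cutout, but the TCP drifted about 3 mm on the way down. I'll correct that before going in.

>>> apply_moves:
  series:
    - [[0,0,-0.0008,-0.0026,-0.0026,0.0036,0],[0,0,-0.0008,-0.0026,-0.0026,0.0036,0],[0,0,-0.0008,-0.0026,-0.0026,0.0036,0]]

```text
clock: 5.4
tool_pos: [0.5105, 0.2613, 0.0445]
orientation: [[0.958, -0.287, 0.002], [-0.287, -0.958, 0.0], [0.002, -0.001, -1.0]]
wrist_force: [0.2, 0.1, -1.1]
opening: 0.016
```

```bash
python3 -c "
from h import *
st();plan(.5104,.2606,.034,-16.7)"
```

```text
t 5.4 p [0.5105 0.2613 0.0445] ang -16.65 tilt [0.0024 0.0001] F [ 0.2  0.1 -1.1] op 0.016 q [ -25.   36.   -7.  107.    7.   37. -143.]
rel [-0.0001, -0.0004, 0.0001, 0.0, 0.0007, 0.0105]
```

>>> apply_moves:
  series:
    - [[0,-0.0004,0,0,0.0005,0.005,0],[0,-0.0004,0,0,0.0005,0.0105,0],[0,-0.0004,0,0,0.0005,0.0105,0]]

```text
clock: 5.78
tool_pos: [0.51, 0.2598, 0.0333]
orientation: [[0.958, -0.287, -0.001], [-0.287, -0.958, -0.001], [-0.001, 0.001, -1.0]]
wrist_force: [-1.2, -0.8, 0.2]
opening: 0.016
```

```bash
python3 -c "
from h import *
st();plan(.5104,.2606,.024,-16.7)
im=manip.get_image('top')
cv2.imwrite('pics/a6t.png',cv2.resize(im[150:265,165:290],None,fx=5,fy=5,interpolation=cv2.INTER_CUBIC))"
```

```text
t 5.78 p [0.51   0.2598 0.0333] ang -16.69 tilt [-0.0014 -0.0006] F [-1.2 -0.8  0.2] op 0.016 q [ -25.   37.   -7.  107.    7.   36. -143.]
rel [0.0002, 0.0002, 0.0, 0.0002, -0.0009, 0.0093]
```

View pics/a6t.png

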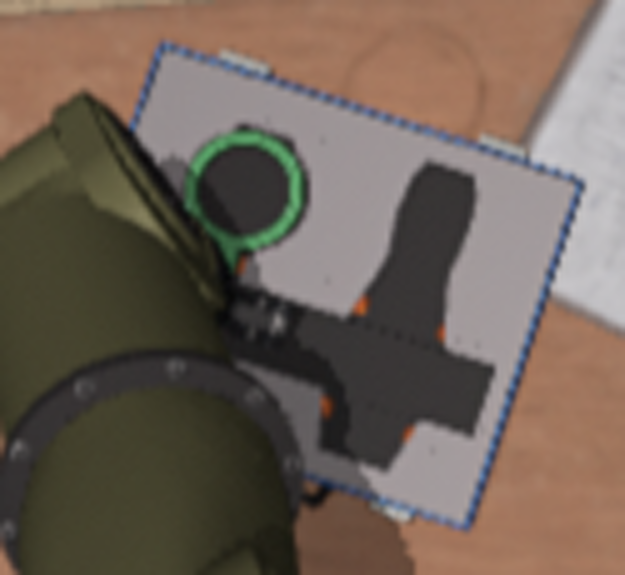

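The underside is now at about 30 mm, below the 34 mm insert top, with no contact force, so the gauge is inside the cutout. Next I press it past the nibs.

>>> apply_moves:
  series:
    - [[0.0002,0.0002,0,0.0002,-0.0007,0.006,0],[0.0002,0.0002,0,0.0002,-0.0007,0.01,0],[0.0002,0.0002,0,0.0002,-0.0007,0.012,0]]

```text
clock: 6.2
tool_pos: [0.51, 0.2592, 0.0224]
orientation: [[0.958, -0.288, -0.0], [-0.288, -0.958, -0.002], [-0.0, 0.002, -1.0]]
wrist_force: [-8.3, -9.7, 30.3]
opening: 0.0163
```

```bash
python3 -c "
from h import *
st();plan(.5104,.2606,.02,-16.7)"
```

```text
t 6.2 p [0.51   0.2592 0.0224] ang -16.74 tilt [-0.0005 -0.0015] F [-8.3 -9.7 30.3] op 0.0163 q [ -25.   38.   -6.  108.    7.   35. -143.]
rel [0.0003, 0.0, -0.0001, -0.0001, -0.0015, 0.0023]
```

The TCP is at 22.4 mm with 30 N, which is where the floor should be. I'll release and look.

>>> apply_moves:
  series:
    - [[0,0,0,0,0,-0.0005,0.45],[0,0,0,0,0,-0.0005,0.45],[0,0,0,0,0,-0.0005,0.45],[0,0,0,0,0,-0.03,0.45],[0,0,0,0,0,-0.07,0.45]]

```text
clock: 6.82
tool_pos: [0.5094, 0.2593, 0.0921]
orientation: [[0.958, -0.288, -0.003], [-0.288, -0.958, -0.002], [-0.002, 0.003, -1.0]]
wrist_force: [1.3, 0.0, -0.1]
opening: 0.0386
```

```bash
python3 -c "
from h import *
st();plan(.50,.08,.12,8)"
```

```text
t 6.83 p [0.5094 0.2593 0.0921] ang -16.71 tilt [-0.0027 -0.0023] F [ 1.3  0.  -0.1] op 0.0386 q [ -25.   33.   -7.  104.    6.   44. -142.]
rel [0.0004, 0.0004, -0.0686, 0.0425, 0.1745, -0.0275]
```

```bash
python3 -c "
from h import *
plan(.458,-.309,.13,8.5)"
```

```text
rel [0.0004, 0.0004, -0.07, 0.1141, 0.5592, -0.0365]
```

>>> apply_moves:
  series:
    - [[0,0,-0.01,0.015,0.06,-0.04,1],[0,0,-0.03,0.1141,0.5592,-0.04,1],[0,0,-0.05,0.1141,0.5592,-0.04,1],[0,0,-0.07,0.1141,0.5592,-0.04,1],[0,0,-0.07,0.1141,0.5592,-0.04,1]]

```text
clock: 7.45
tool_pos: [0.4834, -0.0437, 0.1299]
orientation: [[0.989, 0.15, -0.002], [0.15, -0.989, -0.002], [-0.002, 0.002, -1.0]]
wrist_force: [1.5, -0.5, -0.4]
opening: 0.0852
```

```bash
python3 -c "
from h import *
st();plan(.458,-.309,.08,8.5)"
```

```text
t 7.45 p [ 0.4834 -0.0437  0.1299] ang 8.62 tilt [-0.0018 -0.002 ] F [ 1.5 -0.5 -0.4] op 0.0852 q [ 13.  24. -15. 115.   9.  43. -89.]
rel [0.0003, 0.0003, 0.0003, -0.0647, 0.2584, 0.0504]
```

>>> apply_moves:
  series:
    - [[0,0,0,-0.0647,0.2584,0.0504,1],[0,0,0,-0.0647,0.2584,0.0504,1],[0,0,0,-0.0647,0.2584,0.0504,1],[0,0,0,-0.0647,0.2584,0.0504,1],[0,0,0,-0.0647,0.2584,0.0504,1]]

```text
clock: 8.07
tool_pos: [0.4565, -0.3133, 0.0791]
orientation: [[0.989, 0.145, -0.003], [0.145, -0.989, -0.003], [-0.003, 0.003, -1.0]]
wrist_force: [0.6, 1.1, -0.2]
opening: 0.0854
```

```bash
python3 -c "
from h import *
st();plan(.458,-.309,.03,8.5)
im=manip.get_image('top')
cv2.imwrite('pics/b1t.png',cv2.resize(im[150:265,165:290],None,fx=5,fy=5,interpolation=cv2.INTER_CUBIC))
from ring import ringfit
print(ringfit('pics/b1t.png',.027))
im=manip.get_image('scene')
cv2.imwrite('pics/b1.png',cv2.resize(im[150:300,190:390],None,fx=4,fy=4,interpolation=cv2.INTER_CUBIC))"
```

```text
t 8.07 p [ 0.4565 -0.3133  0.0791] ang 8.31 tilt [-0.0027 -0.003 ] F [ 0.6  1.1 -0.2] op 0.0854 q [ 41.  33. -14. 108.  12.  41. -61.]
rel [0.0004, 0.0005, -0.0005, 0.0023, -0.0042, 0.0491]
[0.5612763  0.24514094 0.04672592]
```

View pics/b1t.png

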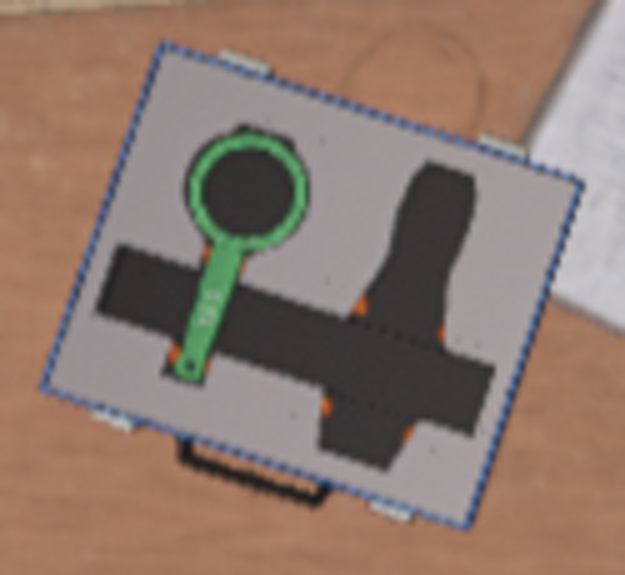

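View pics/b1.png

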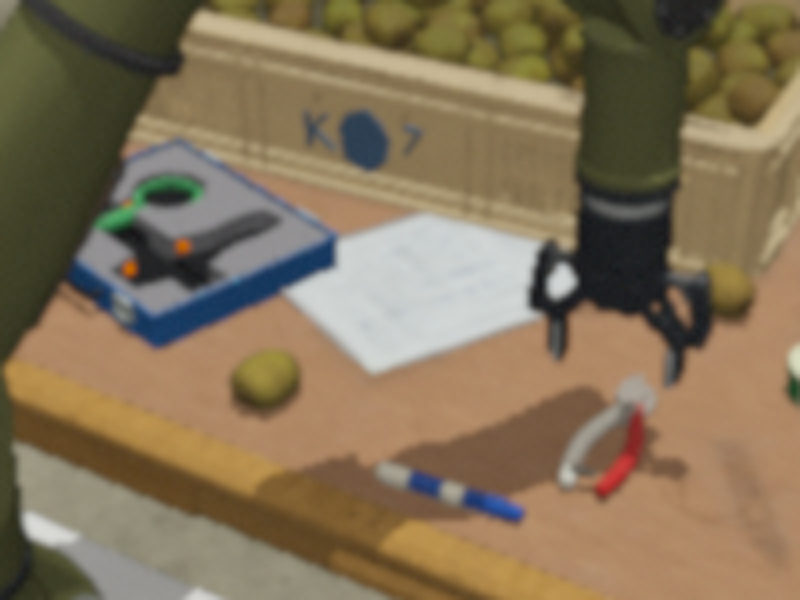

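The gauge lies in its cutout, ring at (247,193) and handle end at (188,370), nearly centred. I'll go down for the secateurs.

>>> apply_moves:
  series:
    - [[0.0004,0.0005,0,0.0023,-0.0042,0.01,1],[0.0004,0.0005,0,0.0023,-0.0042,0.04,1],[0.0004,0.0005,0,0.0023,-0.0042,0.049,1],[0.0004,0.0005,0,0.0023,-0.0042,0.049,1]]

```text
clock: 8.68
tool_pos: [0.4589, -0.3055, 0.0299]
orientation: [[0.989, 0.148, -0.001], [0.148, -0.989, 0.002], [-0.0, -0.002, -1.0]]
wrist_force: [0.4, -0.8, -0.2]
opening: 0.0858
```

```bash
python3 -c "
from h import *
st();plan(.458,-.309,0,8.5)"
```

```text
t 8.68 p [ 0.4589 -0.3055  0.0299] ang 8.49 tilt [-0.0007  0.0019] F [ 0.4 -0.8 -0.2] op 0.0858 q [ 39.  37. -12. 110.  13.  34. -63.]
rel [-0.0003, 0.0001, -0.0, -0.0014, 0.0034, 0.0299]
```

>>> apply_moves:
  series:
    - [[-0.0003,0,0,-0.0014,0.0034,0.02,1],[-0.0003,0,0,-0.0014,0.0034,0.0295,1],[-0.0003,0,0,-0.0014,0.0034,0.0295,1]]

```text
clock: 9.05
tool_pos: [0.458, -0.3086, 0.0004]
orientation: [[0.989, 0.148, -0.001], [0.148, -0.989, 0.0], [-0.001, -0.001, -1.0]]
wrist_force: [1.2, -0.8, -0.9]
opening: 0.0857
```

```bash
python3 -c "
from h import *
st();plan(.458,-.309,-0.001,8.5)
im=manip.get_image('scene')
cv2.imwrite('pics/b2.png',cv2.resize(im[190:290,290:390],None,fx=6,fy=6,interpolation=cv2.INTER_CUBIC))"
```

```text
t 9.05 p [ 4.580e-01 -3.086e-01  4.000e-04] ang 8.51 tilt [-0.0008  0.0005] F [ 1.2 -0.8 -0.9] op 0.0857 q [ 39.  39. -11. 111.  14.  31. -64.]
rel [-0.0001, 0.0001, 0.0, -0.0001, 0.0004, 0.0014]
```

View pics/b2.png

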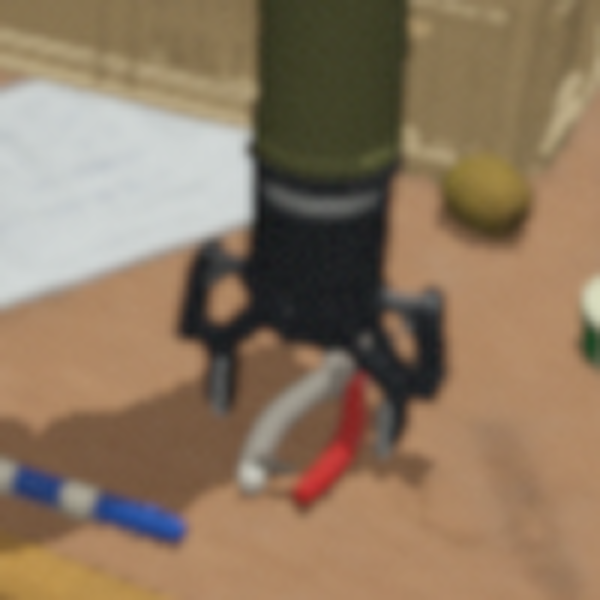

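The fingers straddle the handles, with tips at (222,405) and (390,450). Closing.

>>> apply_moves:
  series:
    - [[0,0,0,0,0.0003,0.0022,0.8],[0,0,0,0,0.0003,0.0022,0.4],[0,0,0,0,0.0003,0.0022,0.4],[0,0,0,0,0.0003,0.0022,0.3]]
  newtons: 80

```text
clock: 9.6
tool_pos: [0.4586, -0.3093, -0.0003]
orientation: [[0.989, 0.148, 0.001], [0.148, -0.989, -0.001], [0.001, 0.001, -1.0]]
wrist_force: [-1.0, 0.7, 9.1]
opening: 0.0551
```

```bash
python3 -c "
from h import *
st();plan(.458,-.309,.1,8.5)"
```

```text
t 9.6 p [ 4.586e-01 -3.093e-01 -3.000e-04] ang 8.5 tilt [ 0.0008 -0.0007] F [-1.   0.7  9.1] op 0.0551 q [ 39.  39. -11. 111.  14.  30. -64.]
rel [0.0001, -0.0001, -0.0, -0.0005, -0.0003, -0.1003]
```

>>> apply_moves:
  series:
    - [[0,0,0,0,0,-0.04,0.3],[0,0,0,0,0,-0.08,0.3],[0,0,0,0,0,-0.12,0.3],[0,0,0,0,0,-0.12,0.3]]

```text
clock: 10.1
tool_pos: [0.4601, -0.3101, 0.1229]
orientation: [[0.989, 0.147, 0.006], [0.147, -0.989, -0.004], [0.005, 0.005, -1.0]]
wrist_force: [-0.3, -0.4, -2.0]
opening: 0.0549
```

```bash
python3 -c "
from h import *
st();plan(.478,.156,.12,-16.7)
im=manip.get_image('scene')
cv2.imwrite('pics/b3.png',cv2.resize(im[170:290,280:400],None,fx=5,fy=5,interpolation=cv2.INTER_CUBIC))"
```

```text
t 10.1 p [ 0.4601 -0.3101  0.1229] ang 8.48 tilt [ 0.0057 -0.0039] F [-0.3 -0.4 -2. ] op 0.0549 q [ 42.  29. -15. 105.  10.  46. -60.]
rel [0.0006, -0.001, 0.0699, 0.0865, -0.4584, 0.0012]
```

View pics/b3.png

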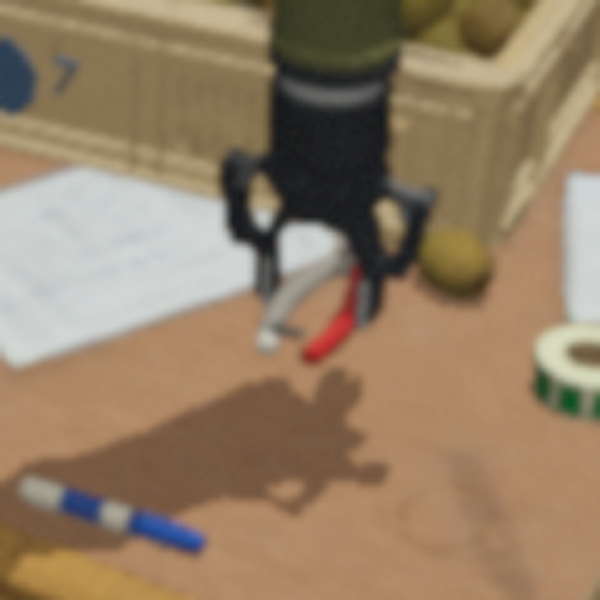

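The secateurs are held and clear of the table. Carrying.

>>> apply_moves:
  series:
    - [[0,0,0.01,0.01,-0.05,0,0.3],[0,0,0.03,0.0865,-0.4584,0,0.3],[0,0,0.05,0.0865,-0.4584,0,0.3],[0,0,0.07,0.0865,-0.4584,0,0.3],[0,0,0.07,0.0865,-0.4584,0,0.3]]

```text
clock: 10.78
tool_pos: [0.4697, -0.007, 0.1192]
orientation: [[0.957, -0.29, 0.001], [-0.29, -0.957, -0.003], [0.002, 0.002, -1.0]]
wrist_force: [1.5, 0.4, -1.4]
opening: 0.0553
```

```bash
python3 -c "
from h import *
st();plan(.478,.156,.12,-16.7)"
```

```text
t 10.78 p [ 0.4697 -0.007   0.1192] ang -16.83 tilt [ 0.0009 -0.0025] F [ 1.5  0.4 -1.4] op 0.0553 q [   4.   23.   -8.  118.    6.   39. -115.]
rel [0.0003, -0.0002, -0.0004, -0.0393, -0.1584, -0.0012]
```

>>> apply_moves:
  series:
    - [[0,0,0,-0.0393,-0.1584,0,0.3],[0,0,0,-0.0393,-0.1584,0,0.3],[0,0,0,-0.0393,-0.1584,0.01,0.3],[0,0,0,-0.0393,-0.1584,0.02,0.3],[0,0,0,-0.0393,-0.1584,0.02,0.3]]

```text
clock: 11.4
tool_pos: [0.4766, 0.1548, 0.097]
orientation: [[0.957, -0.29, -0.003], [-0.29, -0.957, -0.005], [-0.001, 0.005, -1.0]]
wrist_force: [0.4, -0.9, -1.0]
opening: 0.0547
```

```bash
python3 -c "
from h import *
st();plan(.478,.156,.06,-16.7)
im=manip.get_image('scene')
cv2.imwrite('pics/b4.png',cv2.resize(im[150:250,180:310],None,fx=5,fy=5,interpolation=cv2.INTER_CUBIC))
im=manip.get_image('top')
cv2.imwrite('pics/b4t.png',cv2.resize(im[150:265,165:290],None,fx=5,fy=5,interpolation=cv2.INTER_CUBIC))"
```

```text
t 11.4 p [0.4766 0.1548 0.097 ] ang -16.83 tilt [-0.0029 -0.0046] F [ 0.4 -0.9 -1. ] op 0.0547 q [ -15.   28.   -8.  114.    6.   39. -134.]
rel [0.0008, 0.0002, -0.0004, 0.001, -0.0017, 0.037]
```

View pics/b4.png

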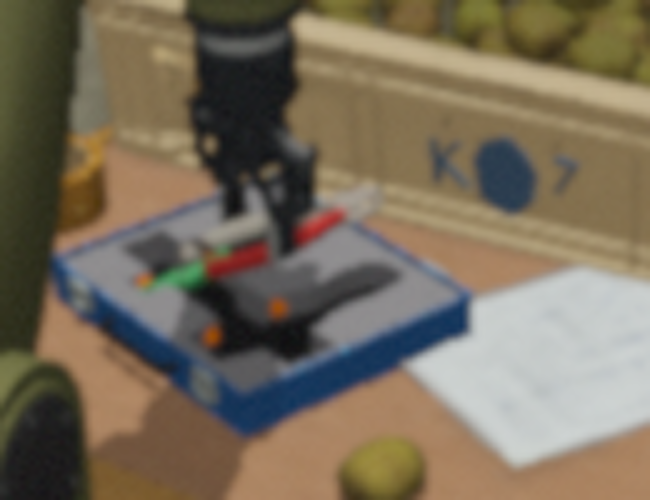

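View pics/b4t.png

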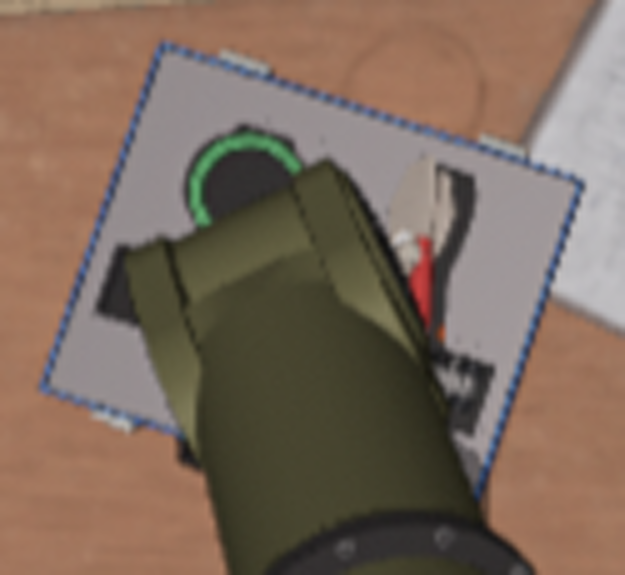

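The jaw tip shows at about crop (425,153) in the top view. I'll compare it with where it should be.

```bash
python3 -c "
from h import *
np.set_printoptions(precision=4,suppress=True)
a=np.radians(-16.83);d=np.array([np.cos(a),np.sin(a)]);n=np.array([-d[1],d[0]])
for uv in [(425,153),(455,180),(388,220)]:
    w=p2w('top',uncrop([uv],165,150,5),.107)[0]; v=w[:2]-[.4766,.1548]; print(uv,w,v@d,v@n)
# original tip
for uv in [(485,180),(466,215),(541,255)]:
    w=p2w('top',uncrop([uv],310,165,6),.008)[0]; a=np.radians(8.5);d2=np.array([np.cos(a),np.sin(a)]);v=w[:2]-[.4586,-.3093]; print(v@d2,v@[-d2[1],d2[0]])
"
```

```text
(425, 153) [0.5943 0.1295 0.107 ] 0.12001858507773204 0.009918217315430166
(455, 180) [0.5797 0.1124 0.107 ] 0.11094961659601776 -0.010711775071763721
(388, 220) [0.5564 0.1488 0.107 ] 0.07811100010998513 0.017330460323890903
0.12029105605805518 0.006999248281993125
0.10407886802833632 0.018886327343669993
0.07973110889202102 -0.015430206643043145
```

The jaws sit as they did at pickup, with the tip 120 mm ahead. Descending.

>>> apply_moves:
  series:
    - [[0.0008,0.0002,-0.0004,0.001,-0.0015,0.02,0.3],[0.0008,0.0002,-0.0004,0.001,-0.0015,0.045,0.3],[0.0008,0.0002,-0.0004,0.001,-0.0015,0.052,0.3],[0.0008,0.0002,-0.0004,0.001,-0.0015,0.052,0.3]]

```text
clock: 12.0
tool_pos: [0.4791, 0.1544, 0.0463]
orientation: [[0.957, -0.29, 0.002], [-0.29, -0.957, 0.0], [0.002, -0.001, -1.0]]
wrist_force: [-0.4, -0.1, -2.9]
opening: 0.0552
```

```bash
python3 -c "
from h import *
st();plan(.478,.156,.042,-16.7)"
```

```text
t 12.0 p [0.4791 0.1544 0.0463] ang -16.88 tilt [0.0016 0.0002] F [-0.4 -0.1 -2.9] op 0.0552 q [ -16.   32.   -7.  117.    8.   31. -135.]
rel [-0.0001, -0.0002, -0.0005, -0.0015, -0.0012, 0.0043]
```

>>> apply_moves:
  series:
    - [[0,-0.0002,-0.0005,-0.0015,-0.0012,0.0043,0.3],[0,-0.0002,-0.0005,-0.0015,-0.0012,0.0043,0.3],[0,-0.0002,-0.0005,-0.0015,-0.0012,0.0043,0.3]]

```text
clock: 12.38
tool_pos: [0.4782, 0.1562, 0.0424]
orientation: [[0.958, -0.287, 0.001], [-0.287, -0.958, 0.001], [0.001, -0.001, -1.0]]
wrist_force: [0.8, -0.2, -2.1]
opening: 0.0553
```

```bash
python3 -c "
from h import *
st();plan(.478,.156,.028,-16.7)
im=manip.get_image('top')
cv2.imwrite('pics/b5t.png',cv2.resize(im[150:265,165:290],None,fx=5,fy=5,interpolation=cv2.INTER_CUBIC))"
```

```text
t 12.38 p [0.4782 0.1562 0.0424] ang -16.69 tilt [0.001  0.0008] F [ 0.8 -0.2 -2.1] op 0.0553 q [ -16.   32.   -7.  117.    8.   31. -135.]
rel [-0.0002, -0.0001, 0.0, -0.0002, 0.0002, 0.0144]
```

View pics/b5t.png

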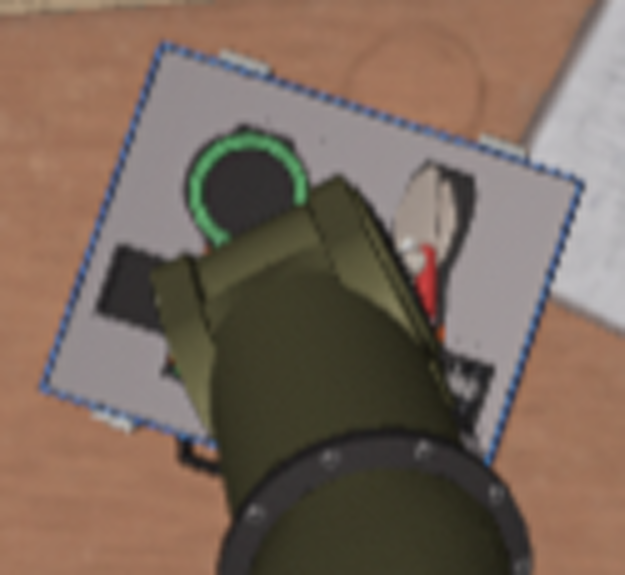

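The jaws look a little left of centre in the cutout, with the left edge at about (395,225). I'll enlarge that area and overlay the cutout outline.

```bash
python3 -c "
from h import *
im=cv2.imread('pics/b5t.png')  # 5x crop at 165,150
o=cv2.imread('pics/case_c.png')
C=(o.max(2)<100).astype(np.uint8); cs,_=cv2.findContours(C,cv2.RETR_EXTERNAL,cv2.CHAIN_APPROX_NONE)
a=im[130:380,340:520]; a=cv2.resize(a,None,fx=3,fy=3,interpolation=cv2.INTER_CUBIC)
for c in cs:
    if len(c)>200: cv2.polylines(a,[(c-[340,130])*3],True,(255,255,0),1)
cv2.imwrite('pics/b5z.png',cv2.resize(a,None,fx=.8,fy=.8))
"
```

```text
(no output)
```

View pics/b5z.png

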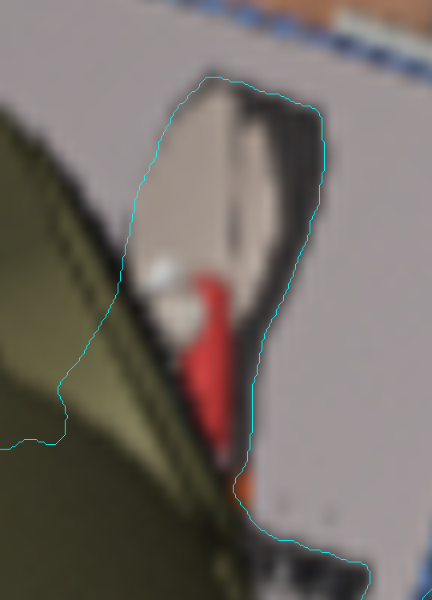

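After allowing for height parallax, the jaws have about 2 mm on the left, and the red handle has about 3 mm, its nominal clearance. Turning 0.8° clockwise centres them better. I'll do that while lowering in.

>>> apply_moves:
  series:
    - [[0,0,0.0022,0,0,0.002,0.3],[0,0,0.0022,0,0,0.008,0.3],[0,0,0.0022,0,0,0.0135,0.3],[0,0,0.0022,0,0,0.0135,0.3]]

```text
clock: 12.92
tool_pos: [0.4778, 0.156, 0.0282]
orientation: [[0.954, -0.3, -0.0], [-0.3, -0.954, 0.0], [-0.0, -0.0, -1.0]]
wrist_force: [0.2, -0.2, -1.4]
opening: 0.0548
```

```bash
python3 -c "
from h import *
st();plan(.478,.156,.018,-17.5)
im=manip.get_image('top')
cv2.imwrite('pics/b6t.png',cv2.resize(im[165:245,230:275],None,fx=9,fy=9,interpolation=cv2.INTER_CUBIC)[:600])"
```

```text
t 12.93 p [0.4778 0.156  0.0282] ang -17.48 tilt [-0.0003  0.0002] F [ 0.2 -0.2 -1.4] op 0.0548 q [ -16.   34.   -7.  118.    8.   29. -136.]
rel [-0.0, 0.0001, 0.0001, 0.0002, -0.0001, 0.0102]
```

View pics/b6t.png

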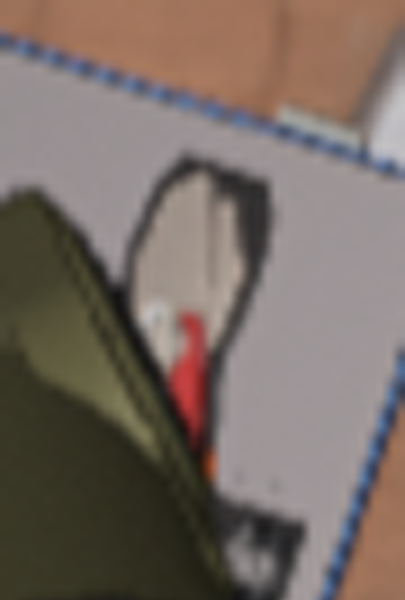

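The jaws are centred in the cutout with dark margins on both sides, and there is no contact force. Now I press down.

>>> apply_moves:
  series:
    - [[0,0,0,0.0002,0,0.006,0.3],[0,0,0,0.0002,0,0.012,0.3],[0,0,0,0.0002,0,0.016,0.3],[0,0,0,0.0002,0,0.0175,0.3]]

```text
clock: 13.48
tool_pos: [0.4777, 0.1552, 0.0111]
orientation: [[0.954, -0.301, -0.001], [-0.301, -0.954, -0.001], [-0.001, 0.001, -1.0]]
wrist_force: [-5.0, -5.9, 22.6]
opening: 0.0547
```

```bash
python3 -c "
from h import *
st();plan(.478,.156,.01,-17)"
```

```text
t 13.47 p [0.4777 0.1552 0.0111] ang -17.5 tilt [-0.0008 -0.0008] F [-5.  -5.9 22.6] op 0.0547 q [ -17.   36.   -6.  119.    8.   26. -137.]
rel [0.0002, 0.0001, -0.0014, 0.0001, -0.0009, 0.0011]
```

The TCP is at 11.1 mm with 23 N, consistent with the floor. Release and retreat.

>>> apply_moves:
  series:
    - [[0,0,0,0,0,0,0.85],[0,0,0,0,0,0,0.85],[0,0,0,0,0,0,0.85],[0,0,0,0,0,-0.04,0.85],[0,0,0,0,0,-0.09,0.85]]

```text
clock: 14.1
tool_pos: [0.477, 0.1554, 0.1012]
orientation: [[0.954, -0.3, -0.003], [-0.3, -0.954, -0.001], [-0.003, 0.002, -1.0]]
wrist_force: [0.5, 0.4, -0.3]
opening: 0.0726
```

```bash
python3 -c "
from h import *
st();plan(.46,-.15,.15,-17)"
```

```text
t 14.1 p [0.477  0.1554 0.1012] ang -17.47 tilt [-0.0033 -0.0012] F [ 0.5  0.4 -0.3] op 0.0726 q [ -15.   27.   -9.  114.    6.   39. -135.]
rel [0.0003, 0.0004, -0.0013, 0.0753, 0.2965, -0.0483]
```

>>> apply_moves:
  series:
    - [[0,0,0,0.0753,0.2965,-0.048,0],[0,0,0,0.0753,0.2965,-0.048,0],[0,0,0,0.0753,0.2965,-0.048,0],[0,0,0,0.0753,0.2965,-0.048,0],[0,0,0,0.0753,0.2965,-0.048,0]]

```text
clock: 14.72
tool_pos: [0.46, -0.1518, 0.1502]
orientation: [[0.954, -0.3, -0.002], [-0.3, -0.954, -0.001], [-0.002, 0.002, -1.0]]
wrist_force: [0.4, -0.5, 0.0]
opening: -0.0001
```

```bash
python3 -c "
from h import *
st()
im=manip.get_image('top')
cv2.imwrite('pics/c1t.png',cv2.resize(im[150:265,165:290],None,fx=5,fy=5,interpolation=cv2.INTER_CUBIC))
im=manip.get_image('scene')
cv2.imwrite('pics/c1.png',cv2.resize(im[170:250,190:290],None,fx=7,fy=7,interpolation=cv2.INTER_CUBIC))"
```

```text
t 14.72 p [ 0.46   -0.1518  0.1502] ang -17.47 tilt [-0.0021 -0.0012] F [ 0.4 -0.5  0. ] op -0.0001 q [ 21.  22.  -8. 113.   5.  45. -97.]
```

View pics/c1t.png

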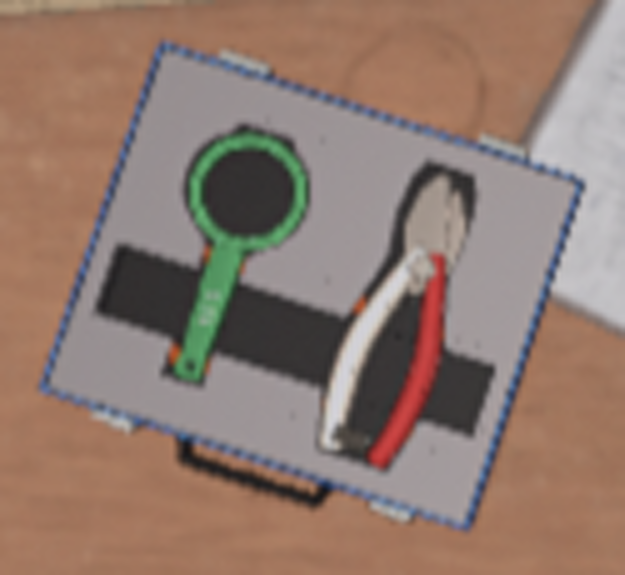

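View pics/c1.png

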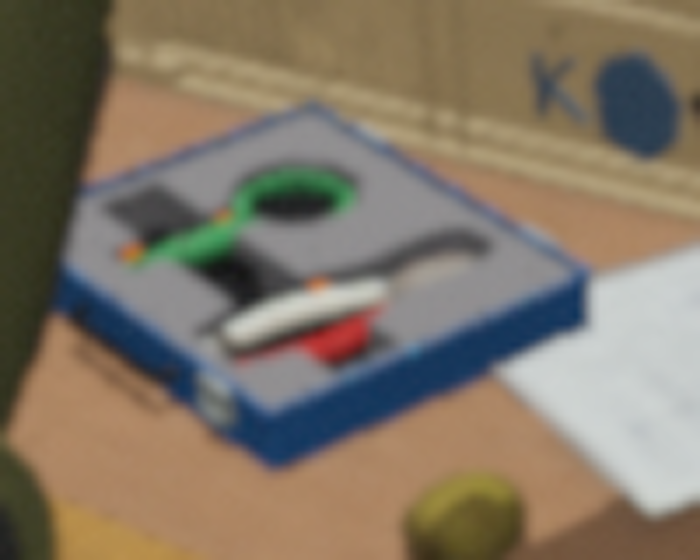

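In the top view both tools lie inside their cutouts. The gauge's nibs show beside its handle, and the jaws are centred. I can't judge height from this, so I'll press lightly from above on each grip point and read the contact height. If the tools are home, both tops are at 28 mm.

```bash
python3 -c "
from h import *
plan(.4775,.1555,.07,-17.2)"
```

```text
rel [0.0008, -0.0, -0.0024, -0.0799, -0.3037, 0.0789]
```

>>> apply_moves:
  series:
    - [[0,0,0,-0.0799,-0.3037,0.03,0.35],[0,0,0,-0.0799,-0.3037,0.03,0.35],[0,0,0,-0.0799,-0.3037,0.03,0.35],[0,0,0,-0.0799,-0.3037,0.03,0.35],[0,0,0,-0.0799,-0.3037,0.06,0.35]]

```text
clock: 15.45
tool_pos: [0.4785, 0.1552, 0.0926]
orientation: [[0.951, -0.309, 0.003], [-0.309, -0.951, -0.003], [0.004, 0.001, -1.0]]
wrist_force: [0.8, -1.1, -0.0]
opening: 0.0298
```

```bash
python3 -c "
from h import *
st();plan(.4775,.1555,.045,-17.2)"
```

```text
t 15.45 p [0.4785 0.1552 0.0926] ang -17.99 tilt [ 0.0031 -0.0026] F [ 0.8 -1.1 -0. ] op 0.0298 q [ -15.   28.   -9.  115.    7.   38. -137.]
rel [0.0002, -0.0006, -0.0022, -0.0012, -0.0, 0.0476]
```

>>> apply_moves:
  series:
    - [[0,0,-0.0022,-0.0012,0,0.03,0.35],[0,0,-0.0022,-0.0012,0,0.0476,0.35],[0,0,-0.0022,-0.0012,0,0.058,0.35],[0,0,-0.0022,-0.0012,0,0.06,0.35],[0,0,-0.0022,-0.0012,0,0.062,0.35]]

```text
clock: 16.08
tool_pos: [0.478, 0.1555, 0.0311]
orientation: [[0.955, -0.296, 0.004], [-0.296, -0.955, -0.002], [0.005, 0.001, -1.0]]
wrist_force: [0.1, 0.1, -1.3]
opening: 0.0298
```

```bash
python3 -c "
from h import *
st();plan(.4775,.1555,.025,-17.2)"
```

```text
t 16.07 p [0.478  0.1555 0.0311] ang -17.22 tilt [ 0.0041 -0.0022] F [ 0.1  0.1 -1.3] op 0.0298 q [ -16.   34.   -8.  118.    9.   29. -138.]
rel [0.0001, -0.0007, -0.0001, -0.0005, 0.0001, 0.0061]
```

>>> apply_moves:
  series:
    - [[0,-0.0007,0,-0.0005,0,0.003,0.35],[0,-0.0007,0,-0.0005,0,0.005,0.35],[0,-0.0007,0,-0.0005,0,0.006,0.35]]

```text
clock: 16.45
tool_pos: [0.4778, 0.1558, 0.0266]
orientation: [[0.955, -0.296, 0.001], [-0.296, -0.955, -0.001], [0.001, 0.0, -1.0]]
wrist_force: [-5.7, -1.4, 27.7]
opening: 0.0301
```

```bash
python3 -c "
from h import *
st()"
```

```text
t 16.45 p [0.4778 0.1558 0.0266] ang -17.22 tilt [ 0.0011 -0.0005] F [-5.7 -1.4 27.7] op 0.0301 q [ -16.   34.   -8.  118.    9.   28. -138.]
```

Contact at 26.6 mm under 28 N, so the secateurs' handles are at home height. Next, the same check on the gauge.

>>> apply_moves:
  series:
    - [[0,0,0,0,0,-0.03,0.35],[0,0,0,0,0,-0.045,0],[0,0,0,0,0,-0.045,0]]

```text
clock: 16.82
tool_pos: [0.4786, 0.1559, 0.0727]
orientation: [[0.955, -0.296, 0.004], [-0.296, -0.955, 0.0], [0.003, -0.001, -1.0]]
wrist_force: [-0.5, -0.2, -0.3]
opening: 0.0001
```

```bash
python3 -c "
from h import *
st();plan(.51,.2595,.06,-16.7)"
```

```text
t 16.82 p [0.4786 0.1559 0.0727] ang -17.24 tilt [0.0037 0.0004] F [-0.5 -0.2 -0.3] op 0.0001 q [ -15.   30.   -9.  116.    8.   35. -136.]
rel [-0.0002, -0.0006, -0.0015, -0.0007, -0.1082, 0.0128]
```

>>> apply_moves:
  series:
    - [[0,0,-0.0015,-0.0007,-0.1082,0,0],[0,0,-0.0015,-0.0007,-0.1082,0,0],[0,0,-0.0015,-0.0007,-0.1082,0.013,0],[0,0,-0.0015,-0.0007,-0.1082,0.025,0]]

```text
clock: 17.32
tool_pos: [0.5093, 0.2584, 0.0461]
orientation: [[0.958, -0.287, 0.002], [-0.287, -0.958, -0.001], [0.002, 0.001, -1.0]]
wrist_force: [-0.2, -0.6, 0.2]
opening: 0.0001
```

```bash
python3 -c "
from h import *
st();plan(.51,.2595,.031,-16.7)"
```

```text
t 17.32 p [0.5093 0.2584 0.0461] ang -16.7 tilt [ 0.002  -0.0014] F [-0.2 -0.6  0.2] op 0.0001 q [ -24.   36.   -8.  107.    8.   37. -144.]
rel [0.0001, -0.0004, -0.0, 0.0004, -0.0013, 0.0151]
```

>>> apply_moves:
  series:
    - [[0,-0.0004,0,0.0004,-0.001,0.01,0],[0,-0.0004,0,0.0004,-0.001,0.0151,0],[0,-0.0004,0,0.0004,-0.001,0.018,0],[0,-0.0004,0,0.0004,-0.001,0.0195,0]]

```text
clock: 17.82
tool_pos: [0.51, 0.2584, 0.028]
orientation: [[0.958, -0.288, -0.0], [-0.288, -0.958, -0.001], [0.0, 0.001, -1.0]]
wrist_force: [-6.3, -4.1, 24.0]
opening: 0.0
```

```bash
python3 -c "
from h import *
st()"
```

```text
t 17.82 p [0.51   0.2584 0.028 ] ang -16.75 tilt [-0.0001 -0.0013] F [-6.3 -4.1 24. ] op 0.0 q [ -24.   38.   -8.  107.    9.   35. -144.]
```

Contact is at exactly 28.0 mm under 24 N, so the gauge is fully home. I'll retreat and take a last look.

>>> apply_moves:
  series:
    - [[0,0,0,0,0,-0.05,0],[0,0,0,0,0,-0.1,0],[0,0,0,0.06,0.2,-0.12,0],[0,0,0,0.12,0.4,-0.12,0],[0,0,0,0.12,0.4,-0.12,0]]

```text
clock: 18.45
tool_pos: [0.5099, 0.0695, 0.1399]
orientation: [[0.958, -0.288, 0.002], [-0.288, -0.958, -0.001], [0.002, 0.001, -1.0]]
wrist_force: [2.0, -0.9, -0.5]
opening: -0.0
```

>>> apply_moves:
  series:
    - [[0,0,0,0.05,0.2,0,0],[0,0,0,0.05,0.2,0,0],[0,0,0,0.05,0.2,0,0],[0,0,0,0.05,0.2,0,0]]

```text
clock: 18.95
tool_pos: [0.4992, -0.1416, 0.1406]
orientation: [[0.956, -0.294, 0.002], [-0.294, -0.956, -0.003], [0.003, 0.003, -1.0]]
wrist_force: [-0.4, 0.6, -0.1]
opening: -0.0
```

```bash
python3 -c "
from h import *
st()
im=manip.get_image('top'); cv2.imwrite('pics/d1full.png',im)
cv2.imwrite('pics/d1t.png',cv2.resize(im[150:265,165:290],None,fx=5,fy=5,interpolation=cv2.INTER_CUBIC))
np.set_printoptions(precision=4,suppress=True)
g=(im[...,1].astype(int)-im.max(2,where=np.array([True,False,True]),initial=0))
# handle axis
K=im[150:265,165:290].astype(int); gg=K[...,1]-np.maximum(K[...,0],K[...,2]); ys,xs=np.nonzero(gg>30)
w=p2w('top',np.c_[xs+165,ys+150],.027)[:,:2]; c=w.mean(0); u=np.linalg.svd(w-c)[2][0]; print('gauge axis deg',np.degrees(np.arctan(u[1]/u[0])))
a=np.radians(-16.7);d=np.array([np.cos(a),np.sin(a)]);s=w@d; print('gauge mid along vs',(s.min()+s.max())/2,np.ptp(s), np.array([.5263,.1985])@d)
s=w@[-d[1],d[0]];print('ring mid lat',(s.min()+s.max())/2, np.array([.5263,.1985])@[-d[1],d[0]]+.0545)
im=manip.get_image('scene')
cv2.imwrite('pics/d1.png',im)"
```

```text
t 18.95 p [ 0.4992 -0.1416  0.1406] ang -17.12 tilt [ 0.0022 -0.0034] F [-0.4  0.6 -0.1] op -0.0 q [  19.   25.   -9.  109.    5.   46. -100.]
gauge axis deg -15.305459430738933
gauge mid along vs 0.44636991690961236 0.14937078923438935 0.44706091584692137
ring mid lat 0.3957948848742957 0.3958656068236984
```

View pics/d1t.png

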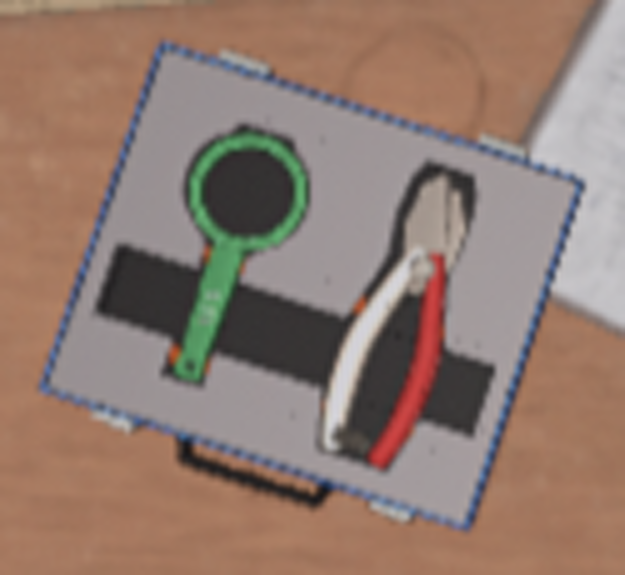

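View pics/d1.png

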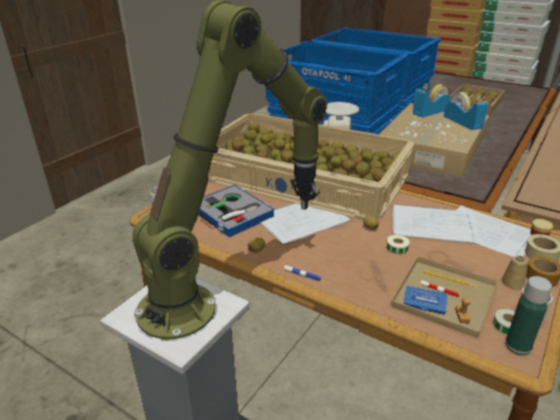

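Final views: both tools are sunk in their cutouts. In the scene view the insert edge hides most of the red handle, as it should at home depth. The arm is clear and everything else looks unmoved. Handing in.

```bash
python3 -c "
from plant import manip
print(manip.sign_off())"
```

```text
the job is handed in; nothing more can be done
None
```

The gauge and the secateurs are each in their own cutout of the blue case, pressed past the nibs, released, and handed in at about 19 s of the 54 s. `sign_off` gave no verdict, so what follows is from my own checks.

- **Seating:** I pressed each tool down in the grip with about 23–30 N. I then pressed again from above to read the contact height, expected at 28 mm.

| Tool | Second press | Contact height |
|---|---|---|
| Gauge | 24 N | 28.0 mm |
| Secateurs | 28 N | 26.6 mm; the tips stand slightly back at that opening, and I put the gap down to that and some give |

- **Position:** in the last top view the gauge was within about 1 mm of its cutout's centre. I judged the secateurs by eye, with visible margin around the jaws.
- **Disagreement:** a rough colour fit put the gauge's axis at -15.3°, against -16.7° for the case. That is within the 0.09 rad (5.2°) limit. The gripper released it at -16.7°, so I trust the fit less.
- **Not measured:** I did not measure the secateurs' tilt. I inferred it from the press height and from the insert edge hiding the red handle in the scene view.
- **Other objects:** they looked unmoved in the last scene view, and the arm ended clear of everything.

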